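Hold the base plate over the mended effects pedal

TASK

The mended effects pedal lies upside down and open in its cradle: slide its base plate, the long one with four corner holes, up out of the slotted rack and hold it level about a centimetre above the pedal's rim, each of its holes lined up over a threaded hole, so that I can start the screws. Finish still holding it there, in the air and not resting on the pedal; do not let go. Leave the other things in the rack and on the table where they are.

Things in the scene. Friction and masses are not known exactly. Their poses are not given: they have to be found in the camera images.
- plate: Bare aluminium base plate, 116 (x) x 60 (y) x 4 mm, 70 to 110 g, four plain 7 mm through holes; faces and ends are alike, so it fits either way up or round. Origin at its middle, mid-thickness. Starts on a short end in one of the rack's slots, leaning about 33 degrees from upright, top away from the robot: x up the slope, y along the slot, z towards robot and up. Lowest 20 to 30 mm in the slot.
- rack: Fixed wooden rack: base board 205 x 120 x 18 mm; three slots along its y, feet at x = -55, 0, +55 mm. Each slot is 5.4 mm wide between two slats 8 mm thick, 112 mm long, rising 22 mm (front) and 30 mm (back) along the slope; slots lean 30 degrees from upright, upper side towards +x, so a plate comes out by sliding 35 mm along its own length. Origin on the table under the middle slot; z up.
- pedal: Fixed: effects pedal lying upside down in a wooden cradle, its open underside upwards. Case 108 (x) x 52 (y) mm, rim 74 mm above the table; the base plate overhangs it by 4 mm all round. Cradle base 150 x 100 x 14 mm, blocks beside the case 42 mm high and reaching y = +-38 mm. Origin on the table under the case's middle; z up.
- pedal_rim (a point): Middle of the pedal's open top, at rim height (74 mm above the table); same axes as the pedal.
- board: Bystander: small circuit board, 60 mm tall x 70 mm wide x 2.4 mm, parts up to 8 mm high on its face, standing loose in another slot of the rack. Origin 2 mm below the middle of its upper edge, x up the slope.
- blank: Bystander: a smaller blank aluminium plate without holes, 62 mm tall x 50 mm wide x 4 mm, standing loose in the remaining slot. Origin 4 mm below the middle of its upper edge, x up the slope.
- meter: Bystander: a hand-held multimeter lying on the table, 150 (x) x 78 x 36 mm with a dial 11 mm proud. Origin under its middle.
- tape: Bystander: a grey roll of tape lying flat, 92 mm across, 48 mm high. Origin under its middle.
- screwdriver: Bystander: a screwdriver lying on the table, 180 mm long along its x, under 35 mm high.
- plate_hole0 (a point): Centre of a 7 mm hole of the base plate, at (+48, +20) mm from its middle, mid-thickness.
- thread0 (a point): Mouth of a 5 mm threaded hole in a corner of the pedal's case, level with the rim, at (+48, +20) mm from pedal_rim along the pedal's x, y.
- plate_hole1 (a point): Centre of a 7 mm hole of the base plate, at (+48, -20) mm from its middle, mid-thickness.
- thread1 (a point): Mouth of a 5 mm threaded hole in a corner of the pedal's case, level with the rim, at (+48, -20) mm from pedal_rim along the pedal's x, y.
- plate_hole2 (a point): Centre of a 7 mm hole of the base plate, at (-48, +20) mm from its middle, mid-thickness.
- thread2 (a point): Mouth of a 5 mm threaded hole in a corner of the pedal's case, level with the rim, at (-48, +20) mm from pedal_rim along the pedal's x, y.
- plate_hole3 (a point): Centre of a 7 mm hole of the base plate, at (-48, -20) mm from its middle, mid-thickness.
- thread3 (a point): Mouth of a 5 mm threaded hole in a corner of the pedal's case, level with the rim, at (-48, -20) mm from pedal_rim along the pedal's x, y.
Things that resemble listed ones, but are neither listed nor needed, are in the scene too. What is meant by the rack is not blue or pink, and is the larger of those in its own colour.

How it is judged:
On the way:
1. the base plate is drawn up clear of its slot and held in the air (contact force between plate and rack below 0.05 N and contact force between plate and the fingers above 1 N and height (world z) of plate above 0.088 m), for 0.1 s.
At the end, for the whole second after the job is handed in: The base plate is held by the fingers, at rest, touching the pedal nowhere: parallel to the rim within 5 degrees, its middle (mid-thickness) 6 to 22 mm above the rim, and the centre of every one of its four holes within 3.5 mm horizontally of the centre of a threaded hole ((horizontal distance between plate_hole0 and thread0 below 0.0035 m or horizontal distance between plate_hole0 and thread1 below 0.0035 m or horizontal distance between plate_hole0 and thread2 below 0.0035 m or horizontal distance between plate_hole0 and thread3 below 0.0035 m) and (horizontal distance between plate_hole1 and thread0 below 0.0035 m or horizontal distance between plate_hole1 and thread1 below 0.0035 m or horizontal distance between plate_hole1 and thread2 below 0.0035 m or horizontal distance between plate_hole1 and thread3 below 0.0035 m) and (horizontal distance between plate_hole2 and thread0 below 0.0035 m or horizontal distance between plate_hole2 and thread1 below 0.0035 m or horizontal distance between plate_hole2 and thread2 below 0.0035 m or horizontal distance between plate_hole2 and thread3 below 0.0035 m) and (horizontal distance between plate_hole3 and thread0 below 0.0035 m or horizontal distance between plate_hole3 and thread1 below 0.0035 m or horizontal distance between plate_hole3 and thread2 below 0.0035 m or horizontal distance between plate_hole3 and thread3 below 0.0035 m) and angle between the z axis of plate and the z axis of pedal, either way round below 0.09 rad and z of plate in the frame of pedal_rim between 0.006 and 0.022 m and contact force between plate and pedal below 0.1 N and contact force between plate and the fingers above 1 N and linear speed of plate below 0.02 m/s); the arm keeps its last pose, push and grip.
It fails at once if the circuit board is moved more than 20 mm (distance of board from where it was at the start of the episode above 0.02 m).
It fails at once if the small blank plate is moved more than 20 mm (distance of blank from where it was at the start of the episode above 0.02 m).
It fails at once if the multimeter is moved more than 20 mm (distance of meter from where it was at the start of the episode above 0.02 m).
It fails at once if the roll of tape is moved more than 20 mm (distance of tape from where it was at the start of the episode above 0.02 m).
It fails at once if the screwdriver is moved more than 20 mm (distance of screwdriver from where it was at the start of the episode above 0.02 m).
It also fails if it takes over 45 s, if anything falls off the work surface, if the arm or the gripper's body presses on something with over 40 N, if the wrist force passes 120 N, or if a joint passes its speed limit or range.

ROBOT

A 7-joint arm with a two-finger parallel gripper is mounted at the origin on the work surface. World frame = base frame: x ahead of the robot, y to its left, z up, the work surface at z = 0. Lengths are in m, angles in rad, forces in N, time in s.
With the tool pointing down it reaches from about 0.425 to 0.925 m from the base axis. Payload 6.8 kg.
Tool frame: the origin (TCP) lies midway between the tips of the shut fingers; the grasp point (between the pads) lies 19 mm behind it; x points along the fingers, z is the direction in which the jaws open and shut, and the axes are right-handed (so a half turn about x gives the same grasp; the last joint's range is limited). The gripper opens to 85 mm and grips with 20 to 120 N. Pads are 22 mm wide; open, the fingers measure 114 mm over their backs; the gripper's body (76 mm by 85 mm) begins 54 mm behind the grasp point. The pads swing forward as they close: fully open they stand 13 mm farther back than shut.
Start: joints at [1.197, 0.477, 0.022, 1.555, -0.011, 1.109, -0.083], TCP at [0.177, -0.651, 0.231] pointing down, gripper open.
Joint ranges: [-2.96, 2.96], [-0.34, 2.1], [-1.41, 1.46], [0.24, 2.44], [-1.37, 4.51], [0.17, 1.92], [-2.96, 2.96]. Speed limits (rad/s): [2.39, 2.39, 3.14, 3.14, 3.14, 3.14, 3.14].

INTERFACE

Orientations are given as a unit quaternion [w, x, y, z].
In Python, from station import bot gives the robot as it stands. The module is installed in compiled form; this text tells all that it offers.
- The arm moves only by the shell command python3 -m jog 'ROWS' [FORCE]. ROWS is text: rows parted by semicolons, each of 7 numbers parted by spaces: the shift along the tool's x, y, z in mm, then the turn, a rotation vector about the tool's x, y, z in units of 6 degrees (1.0 is 6 degrees), then the finger opening in mm, from 0 to 85.4. A call has 1 to 5 rows; each row shifts and turns the commanded pose from where the row before left it, along the tool's axes as they then stand; what a row does not reach is not made up. A row lasts 1/10 s, in which the tool goes at most 50 mm and 8.59 degrees, less where a joint would pass 70% of its speed; a pose out of reach is approached as far as the arm can. A call with a gripper value outside its range is refused whole. The fingers move at their own pace and stop on an object; FORCE is the grip in N (left out, the last holds). Time passes only in rows, so rows that do not move let the fingers close. It gives the time, the measured TCP pose, the force and the opening at its end, in the units of the state.
- bot.get_obs(): the state, without advancing time (a new reading comes with each control period).
- bot.read_camera(name): name is "scene" or "top"; returns (picture, depth): 480x640x3 uint8, red, green, blue; 480x640 float32, m along the optical axis (not along the pixel's ray), 0 where there is no reading.
- bot.calibration(name): a dict with "fx", "fy", "cx", "cy" (pixels), "T" (4x4, takes a point from camera to world coordinates). Camera axes: x right, y up, looking along -z (the intrinsics and any distortion apply to the point x, -y, -z); pixel columns grow to the right and rows downward; lengths in m; the calibration is good to about 2 mm. A picture is of the moment at which its call begins. calibration takes no time and is no camera call.
- bot.hand_in(): hands the job in, once; it reports no verdict.
The state is a dict: "t": time; "q": joint angles; "joint_vel": joint speeds; "joint_torque": joint torques, N m; "eef_pos": TCP position; "tool_rot": TCP orientation; "contact_force": force on the tool from outside, world axes, zero at the start; "torque": the same for the moment, N m; "gripper_width": opening from 0.0 (shut) to 1.0 (fully open).
Only numpy, scipy, OpenCV 4.12 (cv2) and the standard library are available. Lean on these libraries where they do the work, as an engineer would, in place of code of your own. Each camera call takes 0.05 s, during which the arm holds its last target.

## Working session

There is one attempt and no reset: what is moved stays moved. The work goes in short steps, Python scripts to look and compute and a shell command to move; the robot and the scene stay as the last step left them, time stands still between calls to the robot, and variables do not carry over. Pictures are saved under pics/ and viewed, and the job is handed in when it is done.

```bash
ls; mkdir -p pics
python3 - <<'E'
from station import bot
import cv2,numpy as np
for n in("scene","top"):
    p,d=bot.read_camera(n); cv2.imwrite(f"pics/{n}0.png",p[:,:,::-1]); np.savez(f"{n}0.npz",p=p,d=d)
    c=bot.calibration(n); print(n,{k:np.round(v,4) if k=="T" else v for k,v in c.items()})
o=bot.get_obs();print({k:np.round(v,3) for k,v in o.items()})
E
```

```text
pics
scene {'fx': 561.8855109607501, 'fy': 561.8855109607501, 'cx': 324.7043675226512, 'cy': 236.39717067238212, 'T': array([[ 0.8772, -0.2895,  0.383 ,  1.0434],
       [ 0.4801,  0.522 , -0.705 , -0.9896],
       [ 0.0042,  0.8023,  0.5969,  0.9207],
       [ 0.    ,  0.    ,  0.    ,  1.    ]])}
top {'fx': 508.7575378396079, 'fy': 508.7575378396079, 'cx': 308.7676607745687, 'cy': 243.2802075725111, 'T': array([[-0.0182,  0.9864, -0.1632,  0.3672],
       [-0.9997, -0.0202, -0.0108, -0.0154],
       [-0.014 ,  0.163 ,  0.9865,  1.1149],
       [ 0.    ,  0.    ,  0.    ,  1.    ]])}
{'t': np.float64(0.1), 'q': array([ 1.197,  0.478,  0.022,  1.556, -0.012,  1.109, -0.083]), 'joint_vel': array([-0.002, -0.001, -0.001, -0.004,  0.   ,  0.001, -0.   ]), 'joint_torque': array([ 4.0000e-03, -5.9776e+01,  1.6130e+00, -2.8195e+01,  1.3000e-02,
        5.0000e-03,  0.0000e+00]), 'eef_pos': array([ 0.177, -0.651,  0.23 ]), 'tool_rot': array([ 0.561,  0.43 ,  0.562, -0.429]), 'contact_force': array([ 0.045,  0.257, -0.633]), 'torque': array([-0.06 , -0.06 , -0.061]), 'gripper_width': np.float64(1.002)}
```

View pics/scene0.png

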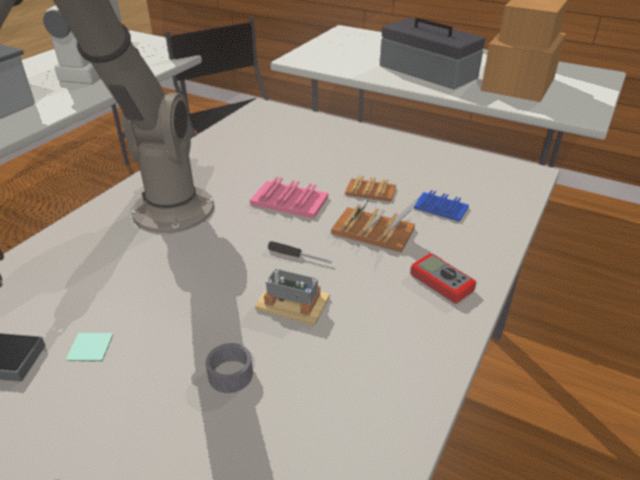

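View pics/top0.png

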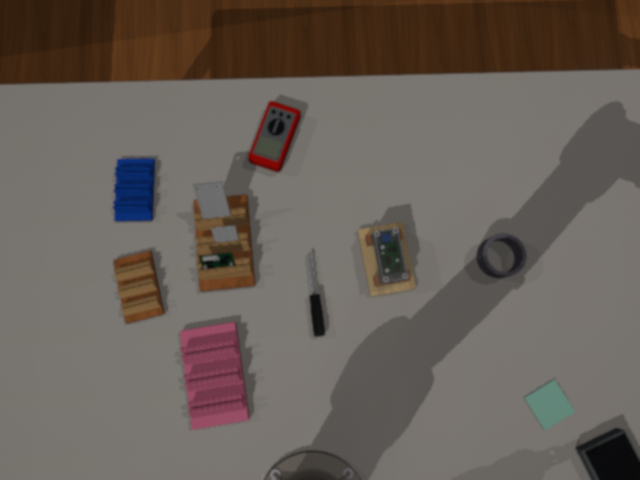

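The top view shows four racks: large brown (224,243), small brown (139,287), pink (214,375) and blue (135,190). The brown pair's larger one is the rack. It holds three upright things: a long plate (212,199), a short blank (225,234) and a green board (217,260). The pedal is at (386,258). I'll check these in a close crop.

Run:
```python
import cv2,numpy as np
p=np.load("top0.npz")["p"][:,:,::-1]
a=cv2.resize(p[170:300,170:270],None,fx=4,fy=4,interpolation=cv2.INTER_CUBIC)
b=cv2.resize(p[205:305,345:425],None,fx=5,fy=5,interpolation=cv2.INTER_CUBIC)
h=max(a.shape[0],b.shape[0]);a=cv2.copyMakeBorder(a,0,h-a.shape[0],0,0,0);b=cv2.copyMakeBorder(b,0,h-b.shape[0],0,0,0)
cv2.imwrite("pics/crop_top.png",np.hstack([a,b]))
p=np.load("scene0.npz")["p"][:,:,::-1]
a=cv2.resize(p[190:260,320:430],None,fx=3.6,fy=3.6,interpolation=cv2.INTER_CUBIC)
b=cv2.resize(p[260:330,245:340],None,fx=4,fy=4,interpolation=cv2.INTER_CUBIC)
h=max(a.shape[0],b.shape[0]);a=cv2.copyMakeBorder(a,0,h-a.shape[0],0,0,0);b=cv2.copyMakeBorder(b,0,h-b.shape[0],0,0,0)
cv2.imwrite("pics/crop_sc.png",np.hstack([a,b]))
```

```text
(no output)
```

View pics/crop_top.png

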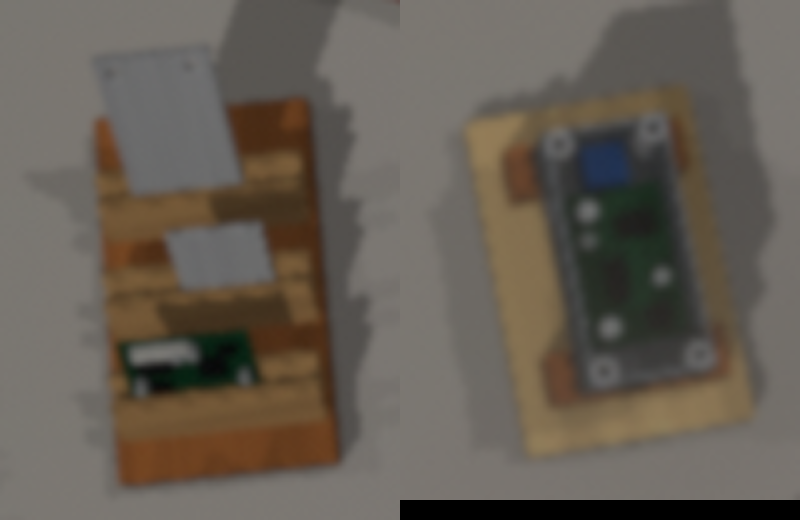

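View pics/crop_sc.png

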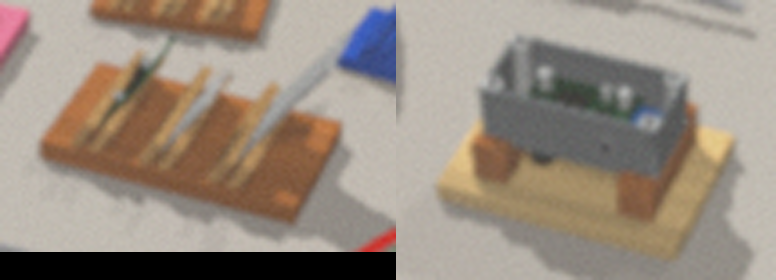

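The far slot (crop centre about (170,120), original (212,199)) holds the long plate with two holes near its top edge. The middle slot holds the blank without holes, and the near slot the green board. The pedal's four bright bosses are clear. Next I measure.

```bash
cat > h.py <<'E'
import numpy as np,cv2
from station import bot
C={n:bot.calibration(n) for n in("scene","top")}
def ray(n,u,v):
    c=C[n];d=np.array([(u-c["cx"])/c["fx"],-(v-c["cy"])/c["fy"],-1.0]);T=c["T"];return T[:3,3],T[:3,:3]@d
def onz(n,u,v,z):
    o,d=ray(n,u,v);return o+d*(z-o[2])/d[2]
def proj(n,P):
    c=C[n];T=c["T"];q=T[:3,:3].T@(np.asarray(P)-T[:3,3]);return np.array([c["cx"]+c["fx"]*q[0]/-q[2],c["cy"]-c["fy"]*q[1]/-q[2]])
def cloud(n,d):
    c=C[n];v,u=np.mgrid[0:480,0:640];X=np.stack([(u-c["cx"])/c["fx"]*d,-(v-c["cy"])/c["fy"]*d,-d],-1)
    return X@c["T"][:3,:3].T+c["T"][:3,3]
def tri(p1,p2):
    o1,d1=ray("scene",*p1);o2,d2=ray("top",*p2)
    A=np.stack([d1,-d2],1);s=np.linalg.lstsq(A,o2-o1,rcond=None)[0]
    a=o1+s[0]*d1;b=o2+s[1]*d2;return (a+b)/2,np.linalg.norm(a-b)
E
python3 - <<'E'
from h import *
p=np.load("top0.npz")["p"];d=np.load("top0.npz")["d"]
W=cloud("top",d)
print("table z",W[300:320,100:110,2].mean(), "noise",W[300:320,100:110,2].std())
g=cv2.cvtColor(p,cv2.COLOR_RGB2GRAY).astype(float)
B=[]
for (u,v) in [(376.6,233.8),(395.4,230.6),(386,279.4),(404.8,276)]:
    u0,v0=int(round(u)),int(round(v));w=g[v0-4:v0+5,u0-4:u0+5];yy,xx=np.mgrid[v0-4:v0+5,u0-4:u0+5]
    k=np.clip(w-np.percentile(w,50),0,None);cu,cv=(k*xx).sum()/k.sum(),(k*yy).sum()/k.sum()
    P=onz("top",cu,cv,.074);B.append(P);print(np.round([cu,cv],2),np.round(P,4),"depth",np.round(W[v0-1:v0+2,u0-1:u0+2,2],3).ravel())
B=np.array(B);c=B.mean(0);print("centre",c)
for i,j in[(0,1),(2,3),(0,2),(1,3)]:
    e=B[j]-B[i];print(i,j,np.linalg.norm(e),np.degrees(np.arctan2(e[1],e[0])))
# rim from depth
m=np.zeros((480,640),bool);m[215:300,360:420]=1;m&=(W[:,:,2]>.068)&(W[:,:,2]<.082)
P=W[m];r=cv2.minAreaRect((P[:,:2]*1000).astype(np.float32));print("rim depth",len(P),P[:,2].mean(),r)
# plate cloud
hsv=cv2.cvtColor(p,cv2.COLOR_RGB2HSV)
E
```

```text
table z 0.0063207381912853515 noise 0.07860727598611504
[375.91 231.97] [ 0.5604 -0.1439  0.074 ] depth [0.078 0.078 0.074 0.079 0.074 0.076 0.073 0.074 0.076]
[394.72 229.09] [ 0.5657 -0.1832  0.074 ] depth [0.078 0.075 0.078 0.077 0.075 0.076 0.073 0.073 0.073]
[385.37 279.11] [ 0.462  -0.1594  0.074 ] depth [0.076 0.073 0.074 0.074 0.072 0.075 0.075 0.075 0.074]
[404.96 276.06] [ 0.4674 -0.1996  0.074 ] depth [0.073 0.072 0.074 0.076 0.071 0.072 0.077 0.077 0.078]
centre [ 0.51387942 -0.17153407  0.074     ]
0 1 0.039619560640960526 -82.3387693808735
2 3 0.04064344400462599 -82.26069650495788
0 2 0.0996406624946649 -171.09175671444157
1 3 0.09961284711857518 -170.5022922605572
rim depth 302 0.07413697662654722 ((512.6482543945312, -171.0660400390625), (108.34725189208984, 52.569580078125), 8.90355110168457)
```

Run:
```python
from h import *
p=np.load("top0.npz")["p"];d=np.load("top0.npz")["d"];W=cloud("top",d)
hsv=cv2.cvtColor(p,cv2.COLOR_RGB2HSV)
m=np.zeros((480,640),np.uint8);m[170:300,185:260]=1
sat=hsv[...,1]; print("sat plate",sat[200,212],hsv[200,212],"table",hsv[150,150])
k=(m>0)&(sat<60)&(W[...,2]>.045)&(d>0)
n,l,st,ce=cv2.connectedComponentsWithStats(k.astype(np.uint8))
for i in range(1,n):
    if st[i,4]<60: continue
    P=W[l==i];c=P.mean(0);s,V=np.linalg.svd(P-c,full_matrices=False)[1:]
    nn=V[2]*np.sign(V[2][2]);print(st[i],"c",np.round(c,4),"n",np.round(nn,3),"elev",np.degrees(np.arcsin(nn[2])),"z",P[:,2].min(),P[:,2].max(),"az",np.degrees(np.arctan2(nn[1],nn[0])),"rms",s[2]/len(P)**.5)
# rack orange base
hm=(m>0)&(sat>90)&(W[...,2]<.03)
P=W[(m>0)&(sat>110)];r=cv2.minAreaRect((P[:,:2]*1000).astype(np.float32));print("rack",r)
hm=(m>0)&(sat>110)&(abs(W[...,2]-.018)<.006);print(hm.sum());r=cv2.minAreaRect((W[hm][:,:2]*1000).astype(np.float32));print(r)
```

```text
sat plate 0 [  0   0 108] table [ 17  19 121]
[192 181  38  36 931] c [0.6372 0.1982 0.0841] n [-0.835 -0.072  0.545] elev 33.036442151637864 z 0.045160909911305724 0.1220460156467632 az -175.10409143997688 rms 0.0015740790848106582
[211 226  27  16 298] c [0.5684 0.1745 0.0601] n [-0.824 -0.07   0.562] elev 34.163954735342244 z 0.045027471852750356 0.07809574179153111 az -175.11382650919282 rms 0.0015655992345975176
[201 254  24  15 160] c [0.512  0.2021 0.0627] n [-0.815 -0.102  0.571] elev 34.82108938412332 z 0.04590909912015673 0.07369248690847297 az -172.8728974497911 rms 0.0026371260470819443
rack ((491.6600341796875, 150.52484130859375), (372.52691650390625, 182.5013885498047), 27.0429744720459)
1543
((555.680419921875, 183.76724243164062), (203.6295623779297, 118.23344421386719), 4.7771124839782715)
```

Run:
```python
from h import *
p=np.load("top0.npz")["p"];d=np.load("top0.npz")["d"];W=cloud("top",d)
hsv=cv2.cvtColor(p,cv2.COLOR_RGB2HSV);m=np.zeros((480,640),bool);m[170:225,185:260]=1
k=m&(hsv[...,1]<12)&(W[...,2]>.03)&(d>0)
k=cv2.morphologyEx(k.astype(np.uint8),cv2.MORPH_OPEN,np.ones((3,3)))
n,l,st,ce=cv2.connectedComponentsWithStats(k);i=1+st[1:,4].argmax();mask=(l==i).astype(np.uint8)
c=cv2.findContours(mask,cv2.RETR_EXTERNAL,cv2.CHAIN_APPROX_NONE)[0][0];print(st[i],"rect",cv2.approxPolyDP(c,4,True)[:,0].tolist())
P=W[mask>0];o=P.mean(0);V=np.linalg.svd(P-o,full_matrices=False)[2];nn=V[2]*np.sign(V[2][2])
# y axis horizontal in plane, x up slope
y=np.cross([0,0,1],nn);y/=np.linalg.norm(y);y*=np.sign(y[1]);x=np.cross(y,nn);print("x",x,"y",y,"z",nn)
# ray-cast the contour to plane and rect fit
Q=[]
for u,v in c[:,0]:
    oo,dd=ray("top",u,v);t=((o-oo)@nn)/(dd@nn);Q.append(oo+t*dd-o)
Q=np.array(Q);uv=np.stack([Q@x,Q@y],1)*1000
r=cv2.minAreaRect(uv.astype(np.float32));print(r,uv.min(0),uv.max(0))
ce=(uv[:,1].max()+uv[:,1].min())/2; 
for lo in range(-50,60,8):
    s=uv[(uv[:,0]>=lo)&(uv[:,0]<lo+8)]
    if len(s):print(lo,s[:,1].min(),s[:,1].max())
top=uv[:,0].max()+1
mid=o+x*(top-58)/1000+y*ce/1000-nn*.002
print("o",o,"plate mid",mid, "topedge",o+x*top/1000)
print("predicted bottom z",mid[2]-.058*x[2])
```

```text
[193 182  36  35 930] rect [[193, 185], [204, 216], [228, 214], [221, 182]]
x [0.54142328 0.04473657 0.83955909] y [-0.0823471   0.99660371 -0.        ] z [-0.83670771 -0.06913526  0.54326838]
((-2.048023223876953, 0.7021160125732422), (59.87579345703125, 95.4767074584961), 89.81163024902344) [-49.82317828 -29.36517066] [45.70597612 30.54714082]
-50 -26.993634782920626 27.396939072505248
-42 -28.07219894578749 27.546815438982
-34 -27.585767572317803 26.902233365421818
-26 -28.119565546187456 27.05390675087149
-18 -28.16617815584707 27.203753000065458
-10 -27.68688119723016 27.3518049312771
-2 -28.73521121121883 27.49809458149938
6 -28.776192026925145 30.293669306654333
14 -29.29319803417869 30.42115173162666
22 -29.329463029348172 30.547140815897208
30 -29.36517065752238 30.051326718578004
38 -28.38853734103192 29.433309279219145
o [0.63632051 0.19775903 0.08271856] plate mid [0.63183041 0.19798102 0.07215003] topedge [0.66160821 0.19984849 0.12193099]
predicted bottom z 0.023455599723428824
```

```bash
cat >> h.py <<'E'
from scipy.spatial.transform import Rotation as Ro
def pose():
    o=bot.get_obs();q=o["tool_rot"];return np.array(o["eef_pos"]),Ro.from_quat([q[1],q[2],q[3],q[0]]),o
def Rm(x,z):
    x=x/np.linalg.norm(x);z=z-x*(x@z);z/=np.linalg.norm(z);return Ro.from_matrix(np.stack([x,np.cross(z,x),z],1))
def plan(pt,Rt,N,p=None,R=None):
    if p is None:p,R,_=pose()
    w=(R.inv()*Rt).as_rotvec();print("dist mm",np.round(np.linalg.norm(pt-p)*1000,1),"turn deg",np.degrees(np.linalg.norm(w)).round(1))
    st=Ro.from_rotvec(w/N);dp=(pt-p)/N
    for i in range(N):
        s=R.inv().apply(dp)*1000;R=R*st;print(np.round(s,1),np.round(np.degrees(w/N)/6,3))
X=np.array([0.54142328,0.04473657,0.83955909]);Y=np.array([-0.0823471,0.99660371,0]);Z=np.array([-0.83670771,-0.06913526,0.54326838])
MID=np.array([0.63183,0.19798,0.07215])
RG=Rm(-Z,Y)
G=MID+X*.030;TG=G-Z*.022;TS=TG+Z*.13
PC=np.array([.5132,-.1713,.074]);PY=np.radians(8.7)
E
python3 - <<'E'
from h import *
p,R,o=pose();print(np.round(R.as_matrix(),3))
a0=np.arctan2(p[1],p[0])
print("tool z az",np.degrees(np.arctan2(*R.as_matrix()[1::-1,2])),"arm az",np.degrees(a0))
print("RG z az",np.degrees(np.arctan2(Y[1],Y[0])),"arm az at",np.degrees(np.arctan2(TG[1],TG[0])), "TG",TG,"TS",TS)
s=[proj("scene",MID+X*.058+Y*e) for e in(-.03,.03)];print(s)
# mid pose: tool down, z=+-Y direction
for sg in(1,-1):
    Rt=Rm(np.array([0,0,-1.]),sg*Y);print(sg,np.degrees((R.inv()*Rt).magnitude()), (R.inv()*Rt).as_rotvec())
E
```

```text
[[-0.001  0.965  0.263]
 [ 0.002  0.263 -0.965]
 [-1.    -0.    -0.002]]
tool z az -74.76879445711502 arm az -74.77056032585769
RG z az 94.72348994463728 arm az at 16.770120926542102 TG [0.66648027 0.20084307 0.08538487] TS [0.55770827 0.19185549 0.15600976]
[array([411.51226381, 207.78257327]), array([418.1646992 , 196.27175873])]
1 169.49228238644946 [-2.95819737e+00 -3.98847544e-04 -2.41165168e-03]
-1 10.508143047626957 [ 0.18339429 -0.00162591  0.0002689 ]
```

```bash
sed -i 's/^RG=.*/RG=Rm(-Z,-Y)/' h.py
python3 - <<'E'
from h import *
p,R,o=pose()
W1=np.array([.47,-.42,.33]);W2=np.array([.50,.02,.32])
plan(W1,R,10)
RD=Rm(np.array([0,0,-1.]),-Y)
plan(W2,RD,10,W1,R)
plan(TS,RG,10,W2,RD)
E
```

```text
dist mm 385.9 turn deg 0.0
[ -9.9  34.3 -14.6] [0. 0. 0.]
[ -9.9  34.3 -14.6] [0. 0. 0.]
[ -9.9  34.3 -14.6] [0. 0. 0.]
[ -9.9  34.3 -14.6] [0. 0. 0.]
[ -9.9  34.3 -14.6] [0. 0. 0.]
[ -9.9  34.3 -14.6] [0. 0. 0.]
[ -9.9  34.3 -14.6] [0. 0. 0.]
[ -9.9  34.3 -14.6] [0. 0. 0.]
[ -9.9  34.3 -14.6] [0. 0. 0.]
[ -9.9  34.3 -14.6] [0. 0. 0.]
dist mm 441.1 turn deg 10.5
[  1.1  14.5 -41.7] [ 0.175 -0.002  0.   ]
[  1.1  13.7 -41.9] [ 0.175 -0.002  0.   ]
[  1.1  12.9 -42.2] [ 0.175 -0.002  0.   ]
[  1.   12.1 -42.4] [ 0.175 -0.002  0.   ]
[  1.   11.4 -42.6] [ 0.175 -0.002  0.   ]
[  1.   10.6 -42.8] [ 0.175 -0.002  0.   ]
[  1.    9.8 -43. ] [ 0.175 -0.002  0.   ]
[  1.    9.  -43.2] [ 0.175 -0.002  0.   ]
[  1.    8.2 -43.3] [ 0.175 -0.002  0.   ]
[  1.    7.4 -43.5] [ 0.175 -0.002  0.   ]
dist mm 244.5 turn deg 57.1
[ 16.4   7.2 -16.7] [-0.     0.     0.952]
[ 17.    5.5 -16.7] [-0.     0.     0.952]
[ 17.5   3.8 -16.7] [-0.     0.     0.952]
[ 17.8   2.  -16.7] [-0.     0.     0.952]
[ 17.9   0.2 -16.7] [-0.     0.     0.952]
[ 17.8  -1.5 -16.7] [-0.     0.     0.952]
[ 17.6  -3.3 -16.7] [-0.     0.     0.952]
[ 17.2  -5.  -16.7] [-0.     0.     0.952]
[ 16.6  -6.7 -16.7] [-0.     0.     0.952]
[ 15.8  -8.3 -16.7] [-0.     0.     0.952]
```

```bash
python3 -m jog '-10 34 -15 0 0 0 85; -10 34 -15 0 0 0 85; -10 34 -15 0 0 0 85; -10 34 -15 0 0 0 85; -10 34 -15 0 0 0 85'; python3 -m jog '-10 34 -15 0 0 0 85; -10 34 -15 0 0 0 85; -10 34 -15 0 0 0 85; -10 34 -15 0 0 0 85; -10 34 -15 0 0 0 85'; python3 -m jog '1 14 -42 0.2 0 0 85; 1 14 -42 0.2 0 0 85; 1 13 -42 0.2 0 0 85; 1 12 -42 0.2 0 0 85; 1 11 -43 0.2 0 0 85'; python3 -m jog '1 11 -43 0.2 0 0 85; 1 10 -43 0.2 0 0 85; 1 9 -43 0.2 0 0 85; 1 8 -43 0.2 0 0 85; 1 7 -43 0 0 0 85'
python3 - <<'E'
from h import *
p,R,o=pose();print(p,o["q"]);plan(TS,RG,10)
E
```

```text
t: 0.6
eef_pos: [0.3225, -0.533, 0.2813]
tool_rot: [0.562, 0.429, 0.562, -0.429]
contact_force: [-0.4, -0.9, -0.6]
gripper_width: 0.998
t: 1.1
eef_pos: [0.4668, -0.416, 0.3313]
tool_rot: [0.562, 0.429, 0.562, -0.429]
contact_force: [-0.4, -0.5, 0.7]
gripper_width: 0.996
t: 1.6
eef_pos: [0.4811, -0.1955, 0.326]
tool_rot: [0.538, 0.458, 0.539, -0.459]
contact_force: [0.9, -0.3, 0.7]
gripper_width: 0.994
t: 2.1
eef_pos: [0.5002, 0.0233, 0.3211]
tool_rot: [0.519, 0.48, 0.519, -0.481]
contact_force: [1.2, 0.6, 0.0]
gripper_width: 0.992
[0.50019162 0.02334063 0.32110785] [ 0.18612529  0.13428208 -0.39362     1.82490451  0.05548865  1.19335033
 -1.71903554]
dist mm 242.8 turn deg 57.1
[ 16.5   7.  -16.4] [-0.005  0.003  0.952]
[ 17.1   5.4 -16.4] [-0.005  0.003  0.952]
[ 17.6   3.6 -16.3] [-0.005  0.003  0.952]
[ 17.9   1.9 -16.3] [-0.005  0.003  0.952]
[ 18.    0.1 -16.3] [-0.005  0.003  0.952]
[ 17.9  -1.7 -16.3] [-0.005  0.003  0.952]
[ 17.6  -3.4 -16.3] [-0.005  0.003  0.952]
[ 17.2  -5.2 -16.3] [-0.005  0.003  0.952]
[ 16.6  -6.9 -16.3] [-0.005  0.003  0.952]
[ 15.9  -8.5 -16.3] [-0.005  0.003  0.952]
```

```bash
python3 -m jog '16 7 -16 0 0 0.95 85; 17 5 -16 0 0 0.95 85; 18 4 -16 0 0 0.95 85; 18 2 -16 0 0 0.95 85; 18 0 -16 0 0 0.95 85'; python3 -m jog '18 -2 -16 0 0 0.95 85; 18 -3 -16 0 0 0.95 85; 17 -5 -16 0 0 0.95 85; 17 -7 -16 0 0 0.95 85; 16 -8 -16 0 0 0.95 85';python3 - <<'E'
from h import *
p,R,o=pose();print(p,o["q"]);plan(TS,RG,1);plan(TG,RG,1)
for n in("scene","top"):
    a,d=bot.read_camera(n);np.savez(n+"1.npz",p=a,d=d)
    c=(slice(130,270),slice(300,480)) if n=="scene" else (slice(160,320),slice(150,330))
    cv2.imwrite(f"pics/{n}1.png",cv2.resize(a[c][:,:,::-1],None,fx=4,fy=4,interpolation=cv2.INTER_CUBIC)[:600,:800])
E
```

```text
t: 2.6
eef_pos: [0.529, 0.103, 0.2396]
tool_rot: [0.621, 0.593, 0.386, -0.339]
contact_force: [2.5, -1.7, -0.2]
gripper_width: 0.997
t: 3.1
eef_pos: [0.5471, 0.1079, 0.2081]
tool_rot: [0.644, 0.607, 0.339, -0.318]
contact_force: [-0.5, 0.4, -0.2]
gripper_width: 0.997
[0.54710945 0.10785735 0.2080521 ] [-0.67557317  0.09145394  0.23639266  2.31703843  0.90610758  0.28568841
 -2.77738453]
dist mm 99.4 turn deg 22.7
[ 49.1 -15.7 -85. ] [0.013 0.429 3.759]
dist mm 194.8 turn deg 22.7
[169.   34.1 -90.6] [0.013 0.429 3.759]
```

View pics/scene1.png

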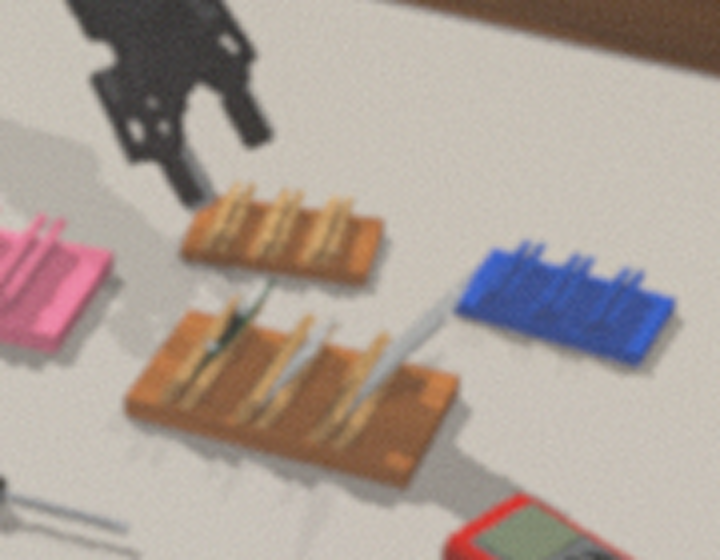

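View pics/top1.png

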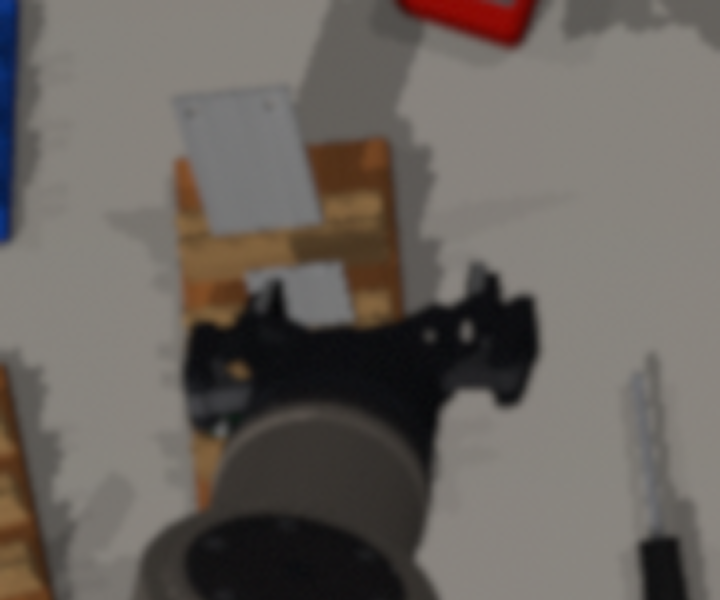

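The picture shows the gripper tilted beside the rack and stopped short: joint 7 is near its limit (-2.78). The other half-turn roll of the same grasp gives it room. I'll back up, roll half a turn, and come over the plate from above its upper end.

```bash
sed -i 's/^RG=.*/RG=Rm(-Z,Y)/' h.py
cat >> h.py <<'E'
TU=TG+X*.13
RDm=Rm(np.array([0,0,-1.]),-Y);RDp=Rm(np.array([0,0,-1.]),Y)
E
python3 - <<'E'
from h import *
plan(np.array([.55,.08,.36]),RDm,5)
E
```

```text
dist mm 155.2 turn deg 34.6
[-24.7  17.4   7.1] [-0.03   0.076 -1.15 ]
[-26.7  14.3   6.9] [-0.03   0.076 -1.15 ]
[-28.3  11.    6.7] [-0.03   0.076 -1.15 ]
[-29.4   7.5   6.5] [-0.03   0.076 -1.15 ]
[-30.1   3.9   6.3] [-0.03   0.076 -1.15 ]
```

```bash
python3 -m jog '-25 17 7 0 0.1 -1.15 85; -27 14 7 0 0.1 -1.15 85; -28 11 7 0 0.1 -1.15 85; -29 8 6 0 0 -1.15 85; -30 4 6 0 0 -1.15 85'
python3 - <<'E'
from h import *
p,R,o=pose();print(o["q"])
plan(np.array([.62,.10,.36]),RDm,3)
E
```

```text
t: 3.7
eef_pos: [0.541, 0.0754, 0.3235]
tool_rot: [0.559, 0.52, 0.453, -0.46]
contact_force: [1.6, -0.1, -0.7]
gripper_width: 0.999
[-0.45918717  0.09362232  0.16336781  1.87247701  0.08801763  1.03005649
 -1.87641376]
dist mm 90.4 turn deg 10.4
[-7.9 28.3 -6.9] [-0.161  0.169 -0.527]
[-9.4 27.9 -6.5] [-0.161  0.169 -0.527]
[-10.8  27.4  -6.2] [-0.161  0.169 -0.527]
```

Now the roll of half a turn (–180° about tool x), rising and moving out a little.

```bash
python3 -m jog '-8 28 -7 -0.2 0.2 -0.55 85; -9 28 -7 -0.2 0.2 -0.55 85; -11 27 -6 -0.2 0.2 -0.55 85; 0 0 0 -1.4 0 0 85; 0 0 0 -1.4 0 0 85'; for i in 1 2 3; do python3 -m jog '0 0 0 -1.4 0 0 85; 0 0 0 -1.4 0 0 85; 0 0 0 -1.4 0 0 85; 0 0 0 -1.4 0 0 85; 0 0 0 -1.4 0 0 85'; done
python3 - <<'E'
from h import *
p,R,o=pose();print(o["q"])
plan(p,RDp,5)
E
```

```text
t: 4.2
eef_pos: [0.6213, 0.1002, 0.3572]
tool_rot: [0.585, 0.394, 0.591, -0.392]
contact_force: [0.8, 0.3, -1.2]
gripper_width: 0.995
t: 4.7
eef_pos: [0.62, 0.1001, 0.358]
tool_rot: [0.688, 0.158, 0.692, -0.154]
contact_force: [0.1, -0.1, -0.1]
gripper_width: 0.998
t: 5.2
eef_pos: [0.62, 0.1, 0.3581]
tool_rot: [0.699, -0.099, 0.701, 0.104]
contact_force: [1.1, -0.4, 0.7]
gripper_width: 0.996
t: 5.7
eef_pos: [0.62, 0.1, 0.3582]
tool_rot: [0.617, -0.343, 0.617, 0.349]
contact_force: [0.3, -0.2, -0.9]
gripper_width: 0.995
[-0.09576722  0.32595302 -0.21218759  1.4936913   0.06093084  1.33076404
  0.70985782]
dist mm 0.0 turn deg 36.2
[0. 0. 0.] [-1.206  0.012 -0.011]
[0. 0. 0.] [-1.206  0.012 -0.011]
[0. 0. 0.] [-1.206  0.012 -0.011]
[0. 0. 0.] [-1.206  0.012 -0.011]
[0. 0. 0.] [-1.206  0.012 -0.011]
```

```bash
python3 -m jog '0 0 0 -1.2 0 0 85; 0 0 0 -1.2 0 0 85; 0 0 0 -1.2 0 0 85; 0 0 0 -1.2 0 0 85; 0 0 0 -1.2 0 0 85'
python3 - <<'E'
from h import *
p,R,o=pose();print(o["q"])
plan(TU+np.array([0,0,.03]),RG,10)
E
```

```text
t: 6.2
eef_pos: [0.62, 0.1, 0.3583]
tool_rot: [0.481, -0.516, 0.479, 0.522]
contact_force: [-0.5, 0.6, -0.1]
gripper_width: 0.994
[-0.02101686  0.33470093 -0.31330665  1.48811774  0.0957307   1.33630169
  1.30858118]
dist mm 207.2 turn deg 57.3
[ 13.4 -12.5   9.6] [-0.007  0.005 -0.955]
[ 14.6 -11.1   9.6] [-0.007  0.005 -0.955]
[15.6 -9.6  9.6] [-0.007  0.005 -0.955]
[16.5 -8.   9.6] [-0.007  0.005 -0.955]
[17.2 -6.3  9.6] [-0.007  0.005 -0.955]
[17.8 -4.6  9.6] [-0.007  0.005 -0.955]
[18.1 -2.8  9.6] [-0.007  0.005 -0.955]
[18.3 -1.   9.6] [-0.007  0.005 -0.955]
[18.3  0.8  9.6] [-0.007  0.005 -0.955]
[18.1  2.6  9.7] [-0.007  0.005 -0.955]
```

```bash
python3 -m jog '13 -12 10 0 0 -0.95 85; 15 -11 10 0 0 -0.95 85; 16 -10 10 0 0 -0.95 85; 16 -8 10 0 0 -0.95 85; 17 -6 10 0 0 -0.95 85'
python3 - <<'E'
from h import *
p,R,o=pose();print(o["q"])
plan(TU+np.array([0,0,.03]),RG,5)
E
```

```text
t: 6.7
eef_pos: [0.6784, 0.1553, 0.2918]
tool_rot: [-0.597, 0.618, -0.337, -0.385]
contact_force: [0.5, -1.2, 0.6]
gripper_width: 0.999
[-0.14588192  0.25377526 -0.27807474  1.83728651  0.38215751  0.61238374
  0.97872292]
dist mm 102.9 turn deg 28.5
[17.8 -4.4  9.3] [-0.023 -0.001 -0.95 ]
[18.2 -2.7  9.3] [-0.023 -0.001 -0.95 ]
[18.3 -0.9  9.3] [-0.023 -0.001 -0.95 ]
[18.3  0.9  9.3] [-0.023 -0.001 -0.95 ]
[18.2  2.7  9.3] [-0.023 -0.001 -0.95 ]
```

```bash
python3 -m jog '18 -4 9 0 0 -0.95 85; 18 -3 9 0 0 -0.95 85; 18 -1 9 0 0 -0.95 85; 18 1 9 0 0 -0.95 85; 18 3 9 0 0 -0.95 85'
python3 - <<'E'
from h import *
p,R,o=pose();print(o["q"])
plan(TU+np.array([0,0,.03]),RG,5)
E
```

```text
t: 7.2
eef_pos: [0.7204, 0.1698, 0.252]
tool_rot: [-0.645, 0.667, -0.255, -0.273]
contact_force: [0.5, 0.5, 1.9]
gripper_width: 0.995
[-0.5627375   0.30931874  0.13396814  2.02593424  1.36306318  0.27325201
 -0.08541531]
dist mm 48.8 turn deg 11.4
[6.3 1.4 7.3] [-0.026 -0.093 -0.368]
[6.3 1.6 7.3] [-0.026 -0.093 -0.368]
[6.3 1.8 7.2] [-0.026 -0.093 -0.368]
[6.3 2.  7.2] [-0.026 -0.093 -0.368]
[6.3 2.3 7.1] [-0.026 -0.093 -0.368]
```

```bash
python3 -m jog '6 1 7 0 -0.1 -0.37 85; 6 2 7 0 -0.1 -0.37 85; 6 2 7 0 -0.1 -0.37 85; 6 2 7 0 -0.1 -0.37 85; 6 2 7 0 -0.1 -0.37 85'
python3 - <<'E'
from h import *
p,R,o=pose();print(o["q"])
plan(TU+np.array([0,0,.03]),RG,1)
plan(TU,RG,1)
E
```

```text
t: 7.7
eef_pos: [0.7354, 0.2019, 0.2283]
tool_rot: [-0.673, 0.68, -0.179, -0.229]
contact_force: [-0.6, -0.7, -0.3]
gripper_width: 0.998
[-0.45798948  0.39813901 -0.04541261  2.09701414  2.23954136  0.4633392
 -0.96420585]
dist mm 6.3 turn deg 1.1
[3.6 2.1 4.6] [-0.144 -0.034 -0.111]
dist mm 34.1 turn deg 1.1
[20.2 27.1  4.3] [-0.144 -0.034 -0.111]
```

```bash
python3 -m jog '7 9 2 -0.1 0 -0.1 85; 7 9 1 0 0 0 85; 6 9 1 0 0 0 85'
python3 - <<'E'
from h import *
p,R,o=pose();print(o["q"])
plan(TU,RG,1);plan(TG,RG,1)
for n in("scene","top"):
    a,d=bot.read_camera(n);np.savez(n+"2.npz",p=a,d=d)
    c=(slice(130,270),slice(320,500)) if n=="scene" else (slice(140,290),slice(150,330))
    cv2.imwrite(f"pics/{n}2.png",cv2.resize(a[c][:,:,::-1],None,fx=4,fy=4,interpolation=cv2.INTER_CUBIC)[:600,:800])
E
```

```text
t: 8.0
eef_pos: [0.7372, 0.2051, 0.194]
tool_rot: [-0.67, 0.685, -0.176, -0.227]
contact_force: [0.4, 0.3, 0.4]
gripper_width: 0.995
[-0.43281842  0.46535842 -0.0849215   2.10821132  2.33012684  0.53909064
 -1.05021356]
dist mm 1.6 turn deg 0.5
[-0.4 -0.4  1.5] [-0.04  -0.056 -0.031]
dist mm 129.6 turn deg 0.5
[ -0.  129.6   1. ] [-0.04  -0.056 -0.031]
```

View pics/scene2.png

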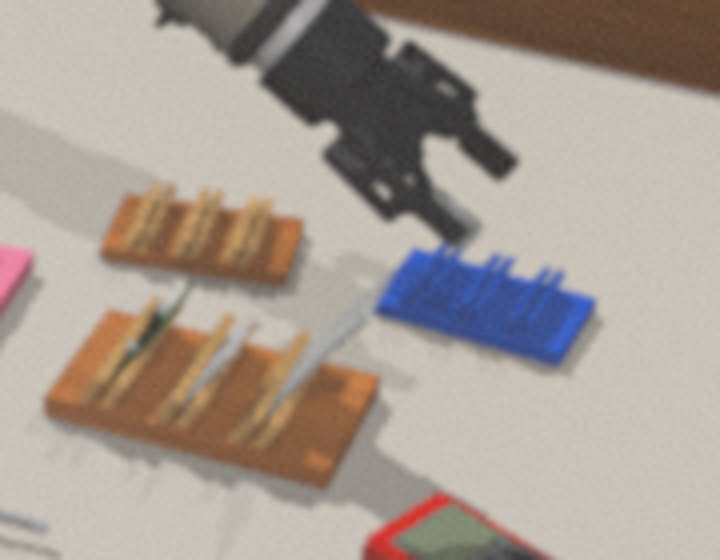

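View pics/top2.png

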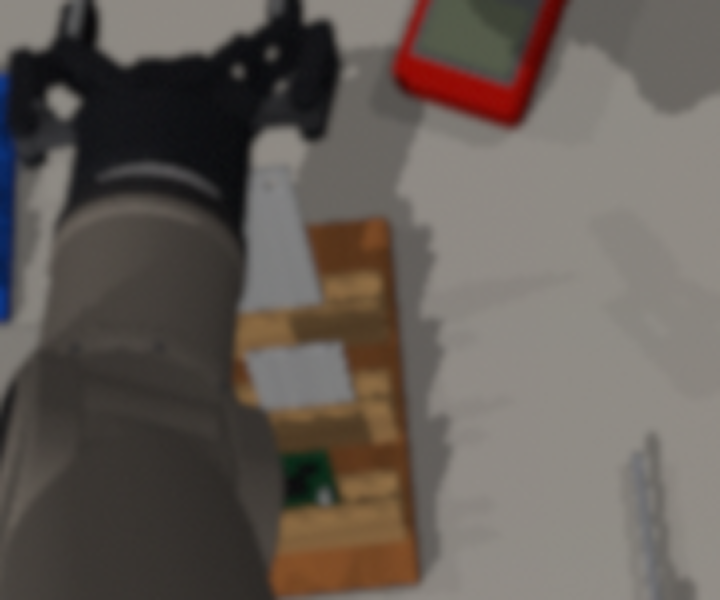

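The gripper is above and beyond the plate, jaws spread across its width. I check the image position of its fingers against the reported TCP before going down.

Run:
```python
from h import *
p,R,o=pose()
zc=R.as_matrix()[:,2];xc=R.as_matrix()[:,0]
for n in("top","scene"):
  print(n,"tcp",proj(n,p),"fingers",proj(n,p+zc*.043-xc*.013),proj(n,p-zc*.043-xc*.013))
a=np.load("top2.npz")["p"][120:180,150:250,::-1];b=np.load("scene2.npz")["p"][135:195,395:455,::-1]
cv2.imwrite("pics/f2.png",np.hstack([cv2.resize(a,(500,300)),cv2.resize(b,(300,300))]))
```

```text
top tcp [196.59130872 133.78180046] fingers [173.45116489 139.96505943] [218.64554366 135.64546522]
scene tcp [446.13019498 184.65965435] fingers [446.5973146  173.27662862] [437.61749446 189.56490209]
```

View pics/f2.png

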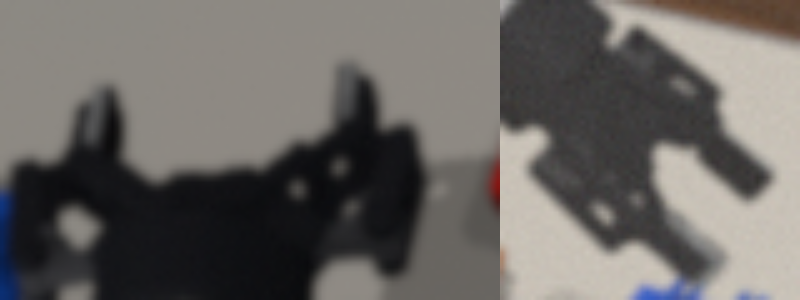

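Fingertips at top pixels (171,138) and (220,133) match the prediction, so I go down along the plate.

```bash
python3 -m jog '0 18 1 0 -0.1 0 85; 0 18 0 0 0 0 85; 0 18 0 0 0 0 85; 0 18 0 0 0 0 85; 0 18 0 0 0 0 85'
python3 - <<'E'
from h import *
p,R,o=pose();print(o["q"])
plan(TG,RG,1)
for n in("scene","top"):
    a,d=bot.read_camera(n);np.savez(n+"3.npz",p=a,d=d)
a=np.load("top3.npz")["p"][150:230,170:250,::-1];b=np.load("scene3.npz")["p"][160:240,355:435,::-1]
cv2.imwrite("pics/f3.png",np.hstack([cv2.resize(a,(400,400)),cv2.resize(b,(400,400))]))
E
```

```text
t: 8.6
eef_pos: [0.688, 0.2032, 0.1196]
tool_rot: [-0.67, 0.684, -0.171, -0.23]
contact_force: [0.8, 0.2, -0.2]
gripper_width: 0.994
[-0.40131875  0.57195397 -0.17154136  2.22770681  2.47574899  0.74603422
 -1.23272221]
dist mm 40.5 turn deg 0.3
[ 0.5 40.5 -0.7] [-0.024  0.048 -0.013]
```

View pics/f3.png

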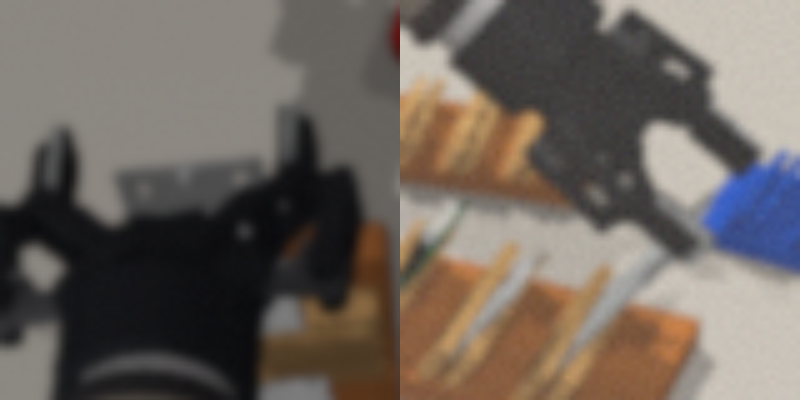

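Run:
```python
from h import *
p,R,o=pose()
zc=R.as_matrix()[:,2];xc=R.as_matrix()[:,0];yc=R.as_matrix()[:,1]
f=lambda P:((proj("top",P)-[170,150])*5).round(0)
for s in(1,-1):
  print("pad inner at tip, top & bottom edge",[f(p+s*zc*.0427-xc*.013+yc*e) for e in(-.011,.011)], "20 back",f(p+s*zc*.0427-xc*.033-yc*.011))
print("plate top corners pred",f(MID+X*.058+Y*.03),f(MID+X*.058-Y*.03),"holes",f(MID+X*.048+Y*.02),f(MID+X*.048-Y*.02))
W=cloud("top",np.load("top3.npz")["d"]);
v=150+190//5
for u in range(170,245,1):print(u,(u-170)*5,W[v-4,u].round(3),W[v,u].round(3))
```

```text
pad inner at tip, top & bottom edge [array([ 66., 115.]), array([ 79., 157.])] 20 back [ 61. 147.]
pad inner at tip, top & bottom edge [array([277.,  93.]), array([287., 135.])] 20 back [276. 125.]
plate top corners pred [109. 164.] [256. 149.] holes [139. 180.] [236. 170.]
170 0 [0.694 0.309 0.001] [0.684 0.309 0.003]
171 5 [0.694 0.307 0.001] [ 0.686  0.308 -0.003]
172 10 [0.694 0.305 0.001] [0.685 0.304 0.002]
173 15 [0.694 0.303 0.   ] [0.684 0.302 0.003]
174 20 [0.694 0.3   0.001] [0.685 0.3   0.001]
175 25 [ 0.695  0.298 -0.   ] [0.64  0.254 0.158]
176 30 [0.652 0.256 0.145] [0.639 0.251 0.161]
177 35 [0.653 0.255 0.14 ] [0.64  0.249 0.16 ]
178 40 [0.652 0.252 0.145] [0.64  0.247 0.159]
179 45 [0.65  0.248 0.15 ] [0.64  0.246 0.157]
180 50 [0.65  0.246 0.151] [0.64  0.244 0.157]
181 55 [0.649 0.243 0.153] [0.642 0.244 0.15 ]
182 60 [0.651 0.243 0.148] [0.642 0.242 0.149]
183 65 [0.654 0.244 0.137] [0.644 0.242 0.142]
184 70 [0.656 0.244 0.13 ] [0.647 0.243 0.132]
185 75 [0.659 0.244 0.121] [0.684 0.275 0.003]
186 80 [0.693 0.273 0.002] [ 0.685  0.274 -0.002]
187 85 [ 0.694  0.2
[... 2094 characters left out ...]
7] [0.638 0.146 0.158]
231 305 [0.646 0.145 0.156] [0.637 0.144 0.161]
232 310 [0.647 0.143 0.152] [0.638 0.143 0.157]
233 315 [0.647 0.142 0.152] [0.638 0.141 0.156]
234 320 [0.647 0.139 0.153] [0.635 0.137 0.166]
235 325 [0.645 0.136 0.16 ] [0.636 0.136 0.164]
236 330 [0.645 0.134 0.161] [0.635 0.133 0.168]
237 335 [0.644 0.132 0.163] [0.635 0.131 0.166]
238 340 [0.643 0.13  0.166] [0.635 0.129 0.167]
239 345 [0.645 0.128 0.16 ] [0.635 0.128 0.166]
240 350 [0.644 0.126 0.161] [0.635 0.126 0.167]
241 355 [0.69  0.148 0.004] [0.639 0.126 0.153]
242 360 [ 0.691  0.146 -0.001] [0.681 0.145 0.003]
243 365 [0.69  0.143 0.005] [0.681 0.143 0.003]
244 370 [ 0.691  0.141 -0.001] [0.681 0.141 0.001]
```

Depth puts the plate's top edge at y 0.170–0.230 and the finger pads at about 0.158 and 0.244, so it is centred. Down the last 40 mm.

```bash
python3 -m jog '0 12 0 0 0 0 85; 0 12 0 0 0 0 85; 0 10 0 0 0 0 85; 0 6 0 0 0 0 85; 0 0 0 0 0 0 85'
python3 - <<'E'
from h import *
p,R,o=pose();print(o["q"]);plan(TG,RG,1)
E
```

```text
t: 9.2
eef_pos: [0.6656, 0.2014, 0.0849]
tool_rot: [-0.67, 0.684, -0.172, -0.231]
contact_force: [-0.6, 0.2, -0.4]
gripper_width: 0.995
[-0.40298934  0.63644802 -0.19496932  2.27170024  2.51106759  0.84528113
 -1.29278518]
dist mm 1.2 turn deg 0.4
[ 0.4 -0.8 -0.7] [-0.013  0.049 -0.036]
```

```bash
python3 -m jog '0 0 0 0 0 0 62; 0 0 0 0 0 0 62; 0 0 0 0 0 0 62; 0 0 0 0 0 0 40; 0 0 0 0 0 0 40' 60;python3 -m jog '0 0 0 0 0 0 40; 0 0 0 0 0 0 40'
python3 - <<'E'
from h import *
for n in("scene","top"):
    a,d=bot.read_camera(n);np.savez(n+"4.npz",p=a,d=d)
a=np.load("top4.npz")["p"][160:240,170:250,::-1];b=np.load("scene4.npz")["p"][170:250,335:415,::-1]
cv2.imwrite("pics/f4.png",np.hstack([cv2.resize(a,(400,400)),cv2.resize(b,(400,400))]))
E
```

```text
t: 9.7
eef_pos: [0.6663, 0.2015, 0.0863]
tool_rot: [-0.67, 0.685, -0.171, -0.23]
contact_force: [-2.0, -0.6, 3.9]
gripper_width: 0.683
t: 9.9
eef_pos: [0.6664, 0.2015, 0.0863]
tool_rot: [-0.67, 0.685, -0.171, -0.23]
contact_force: [-3.4, -1.4, 4.7]
gripper_width: 0.684
```

View pics/f4.png

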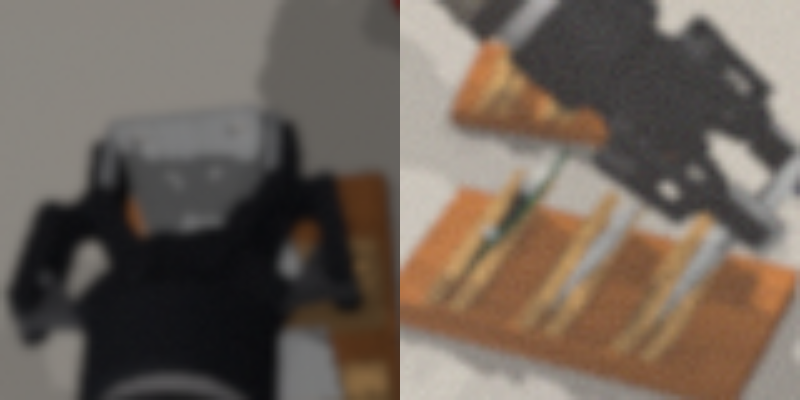

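Gripped: the opening reads about 58 mm, and the plate is between the pads. I draw it up along its own length.

```bash
python3 -m jog '0 -4 0 0 0 0 40; 0 -8 0 0 0 0 40; 0 -10 0 0 0 0 40; 0 -12 0 0 0 0 40; 0 -12 0 0 0 0 40' 80; python3 -m jog '0 -12 0 0 0 0 40; 0 -12 0 0 0 0 40; 0 -12 0 0 0 0 40; 0 -10 0 0 0 0 40; 0 0 0 0 0 0 40'
python3 - <<'E'
from h import *
p,R,o=pose();print(o["q"]);print("moved",((p-TG)@X).round(4),R.as_matrix().round(3).tolist())
for n in("scene","top"):
    a,d=bot.read_camera(n);np.savez(n+"5.npz",p=a,d=d)
a=np.load("top5.npz")["p"][130:230,160:260,::-1];b=np.load("scene5.npz")["p"][150:250,345:445,::-1]
cv2.imwrite("pics/f5.png",np.hstack([cv2.resize(a,(400,400)),cv2.resize(b,(400,400))]))
E
```

```text
t: 10.5
eef_pos: [0.6922, 0.2036, 0.1257]
tool_rot: [-0.67, 0.684, -0.171, -0.23]
contact_force: [-0.1, 0.0, -0.9]
gripper_width: 0.673
t: 11.0
eef_pos: [0.7175, 0.2056, 0.165]
tool_rot: [-0.671, 0.684, -0.171, -0.229]
contact_force: [-1.0, 0.1, -0.8]
gripper_width: 0.672
[-0.41052266  0.50195294 -0.12879969  2.16023724  2.41266809  0.61958048
 -1.14086262]
moved 0.0947 [[0.837, -0.541, -0.085], [0.074, -0.042, 0.996], [-0.543, -0.84, 0.005]]
```

View pics/f5.png

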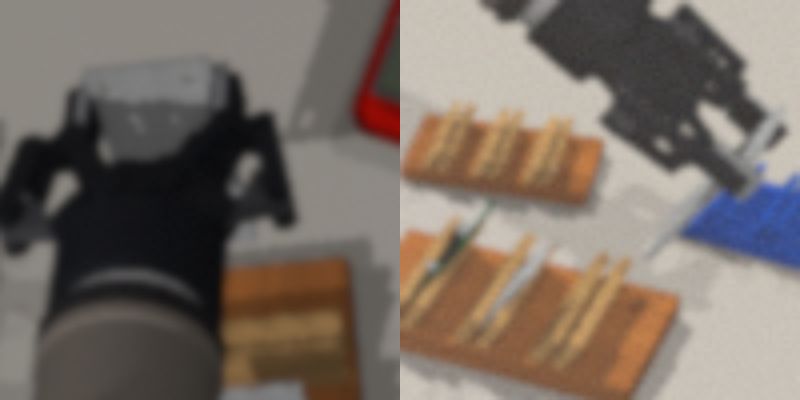

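The slot is empty, the plate hangs clear in the jaws, and the board and blank still stand. I retrace my path upward while levelling.

```bash
python3 -m jog '-4 -14 0 0 0 0 40; -5 -14 0 0 0 0 40; -6 -14 0 0 0 0 40; -7 -14 0 0 0 0 40; -7 -12 0 0 0 0 40'
python3 - <<'E'
from h import *
p,R,o=pose();print(o["q"]);
Rh=Ro.from_quat([0.618,-0.337,-0.385,-0.597])
plan(np.array([.6784,.1553,.30]),Rh,5)
plan(np.array([.62,.10,.36]),RDp,5,np.array([.6784,.1553,.30]),Rh)
E
```

```text
t: 11.6
eef_pos: [0.7283, 0.2061, 0.2351]
tool_rot: [-0.67, 0.684, -0.172, -0.231]
contact_force: [0.3, -0.5, -1.6]
gripper_width: 0.673
[-0.46960342  0.38068029 -0.04354263  2.11032075  2.24337276  0.46579547
 -0.95908022]
dist mm 96.4 turn deg 28.3
[-16.2  -5.   -9.2] [0.025 0.009 0.942]
[-16.6  -3.4  -9.2] [0.025 0.009 0.942]
[-16.8  -1.8  -9.2] [0.025 0.009 0.942]
[-16.9  -0.1  -9.2] [0.025 0.009 0.942]
[-16.8   1.5  -9.3] [0.025 0.009 0.942]
dist mm 100.3 turn deg 28.6
[-16.6   5.2 -10.1] [-0.021  0.013  0.953]
[-16.    6.8 -10.1] [-0.021  0.013  0.953]
[-15.2   8.4 -10.1] [-0.021  0.013  0.953]
[-14.3   9.9 -10.1] [-0.021  0.013  0.953]
[-13.2  11.3 -10.1] [-0.021  0.013  0.953]
```

```bash
python3 -m jog '-8 -2 -5 0 0 0.5 40; -8 -2 -5 0 0 0.5 40; -8 -2 -5 0 0 0.5 40; -8 -1 -5 0 0 0.5 40; -8 -1 -5 0 0 0.5 40'; python3 -m jog '-8 -1 -5 0 0 0.5 40; -8 0 -5 0 0 0.5 40; -8 0 -5 0 0 0.5 40; -8 1 -5 0 0 0.5 40; -8 1 -5 0 0 0.5 40'
python3 - <<'E'
from h import *
p,R,o=pose();print(o["q"]);
plan(np.array([.62,.10,.36]),RDp,10)
E
```

```text
t: 12.1
eef_pos: [0.7099, 0.1811, 0.2555]
tool_rot: [-0.641, 0.667, -0.244, -0.291]
contact_force: [0.4, -0.2, -1.6]
gripper_width: 0.672
t: 12.6
eef_pos: [0.6883, 0.1552, 0.282]
tool_rot: [-0.603, 0.635, -0.321, -0.361]
contact_force: [-0.1, -0.2, -1.1]
gripper_width: 0.67
[-0.27434193  0.25266825 -0.14184197  1.8839326   0.45892734  0.51555939
  0.89695123]
dist mm 117.5 turn deg 32.3
[-10.4   2.   -5.1] [-0.008 -0.015  0.538]
[-10.3   2.5  -5.1] [-0.008 -0.015  0.538]
[-10.1   3.1  -5.1] [-0.008 -0.015  0.538]
[-9.9  3.7 -5.1] [-0.008 -0.015  0.538]
[-9.7  4.2 -5.1] [-0.008 -0.015  0.538]
[-9.5  4.8 -5. ] [-0.008 -0.015  0.538]
[-9.2  5.3 -5. ] [-0.008 -0.015  0.538]
[-8.9  5.8 -5. ] [-0.008 -0.015  0.538]
[-8.6  6.3 -5. ] [-0.008 -0.015  0.538]
[-8.2  6.8 -5. ] [-0.008 -0.015  0.538]
```

```bash
python3 -m jog '-10 2 -5 0 0 0.54 40; -10 3 -5 0 0 0.54 40; -10 3 -5 0 0 0.54 40; -10 4 -5 0 0 0.54 40; -10 4 -5 0 0 0.54 40'; python3 -m jog '-10 5 -5 0 0 0.54 40; -9 5 -5 0 0 0.54 40; -9 6 -5 0 0 0.54 40; -9 6 -5 0 0 0.54 40; -8 7 -5 0 0 0.54 40'
cat >> h.py <<'E'
PX=np.array([np.cos(PY),np.sin(PY),0]);PYv=np.array([-np.sin(PY),np.cos(PY),0])
RF=Rm(np.array([0,0,-1.]),PYv)
E
python3 - <<'E'
from h import *
p,R,o=pose();print(o["q"]);
plan(PC+PX*.030+[0,0,.126],RF,10)
E
```

```text
t: 13.1
eef_pos: [0.6538, 0.1282, 0.3205]
tool_rot: [-0.546, 0.583, -0.408, -0.442]
contact_force: [0.4, -0.6, -1.4]
gripper_width: 0.67
t: 13.6
eef_pos: [0.6195, 0.1013, 0.3606]
tool_rot: [-0.479, 0.52, -0.486, -0.514]
contact_force: [0.8, 0.9, -0.4]
gripper_width: 0.671
[-0.10834504  0.32457347 -0.21240971  1.49051282  0.08107472  1.33877309
  1.31163824]
dist mm 321.8 turn deg 4.8
[ 16.4   9.5 -26. ] [-0.078 -0.012 -0.002]
[ 16.4   9.7 -25.9] [-0.078 -0.012 -0.002]
[ 16.3   9.9 -25.9] [-0.078 -0.012 -0.002]
[ 16.3  10.1 -25.8] [-0.078 -0.012 -0.002]
[ 16.3  10.4 -25.8] [-0.078 -0.012 -0.002]
[ 16.2  10.6 -25.7] [-0.078 -0.012 -0.002]
[ 16.2  10.8 -25.6] [-0.078 -0.012 -0.002]
[ 16.2  11.  -25.6] [-0.078 -0.012 -0.002]
[ 16.1  11.2 -25.5] [-0.078 -0.012 -0.002]
[ 16.1  11.4 -25.4] [-0.078 -0.012 -0.002]
```

```bash
python3 -m jog '16 10 -26 -0.1 0 0 40; 16 10 -26 -0.1 0 0 40; 16 10 -26 -0.1 0 0 40; 16 10 -26 -0.1 0 0 40; 16 10 -26 -0.1 0 0 40'; python3 -m jog '16 11 -26 -0.1 0 0 40; 16 11 -26 -0.1 0 0 40; 16 11 -26 -0.1 0 0 40; 16 11 -25 0 0 0 40; 16 11 -25 0 0 0 40';python3 - <<'E'
from h import *
p,R,o=pose();print(p,o["q"]);
plan(PC+PX*.030+[0,0,.126],RF,1)
for n in("scene","top"):
    a,d=bot.read_camera(n);np.savez(n+"6.npz",p=a,d=d)
a=np.load("top6.npz")["p"][190:310,330:450,::-1];b=np.load("scene6.npz")["p"][200:320,240:360,::-1]
cv2.imwrite("pics/f6.png",np.hstack([cv2.resize(a,(400,400)),cv2.resize(b,(400,400))]))
E
```

```text
t: 14.1
eef_pos: [0.5814, -0.0343, 0.281]
tool_rot: [-0.466, 0.533, -0.471, -0.527]
contact_force: [0.6, -0.5, -1.5]
gripper_width: 0.67
t: 14.6
eef_pos: [0.5451, -0.1694, 0.2025]
tool_rot: [-0.457, 0.54, -0.463, -0.534]
contact_force: [-0.2, -1.0, -1.0]
gripper_width: 0.669
[ 0.54512691 -0.16940375  0.20253342] [ 0.27702892  0.33821118 -0.11347381  1.83680554  0.05893021  0.96623024
  1.86092833]
dist mm 4.3 turn deg 0.7
[2.5 1.8 3. ] [ 0.017 -0.108 -0.004]
```

View pics/f6.png

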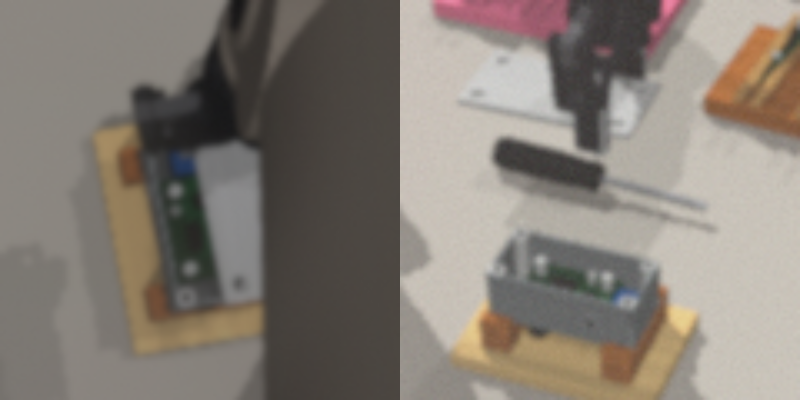

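The plate hangs level-looking above the pedal, with three of its holes visible in the scene view. Now I measure its pose in the hand and how far the scene and top views agree on the pedal.

```bash
cat > m.py <<'E'
from h import *
import sys
def plate(i,zlo,zhi,n="scene"):
    f=np.load(f"{n}{i}.npz");a,d=f["p"],f["d"];W=cloud(n,d)
    p,R,_=pose()
    hsv=cv2.cvtColor(a,cv2.COLOR_RGB2HSV)
    k=(d>0)&(W[...,2]>zlo)&(W[...,2]<zhi)&(hsv[...,2]>90)&(np.hypot(W[...,0]-p[0],W[...,1]-p[1])<.16)
    k=cv2.morphologyEx(k.astype(np.uint8),cv2.MORPH_OPEN,np.ones((2,2)))
    N,l,st,_=cv2.connectedComponentsWithStats(k)
    return a,d,W,l,st,p,R
if __name__=="__main__":
    a,d,W,l,st,p,R=plate(6,.16,.21)
    print([(j,s.tolist()) for j,s in enumerate(st) if s[4]>20 and j])
    m=np.isin(l,[j for j in range(1,len(st)) if st[j,4]>40])
    P=W[m];c=P.mean(0)
    for _ in range(3):
        U,s,V=np.linalg.svd(P-c,full_matrices=False);nn=V[2]*np.sign(V[2][2]);r=(P-c)@nn;P=P[abs(r)<.005];c=P.mean(0)
    print("n",len(P),"c",c,"normal",nn,"in tool frame",R.inv().apply(nn),"rms",r.std())
    o=a[:,:,::-1].copy();o[m]=(0,255,0)
    cv2.imwrite("pics/m6.png",np.hstack([cv2.resize(o[200:270,360:460],(800,560))]))
    q=a[200:260,370:450,::-1];cv2.imwrite("pics/q6.png",cv2.resize(q,(800,600),interpolation=cv2.INTER_CUBIC))
E
python3 m.py
```

```text
[]m.py:15: RuntimeWarning: Mean of empty slice.
  P=W[m];c=P.mean(0)
  ret = um.true_divide(
Traceback (most recent call last):
  File "m.py", line 17, in <module>
    U,s,V=np.linalg.svd(P-c,full_matrices=False);nn=V[2]*np.sign(V[2][2]);r=(P-c)@nn;P=P[abs(r)<.005];c=P.mean(0)
                                                    ~^^^
IndexError: index 2 is out of bounds for axis 0 with size 0
```

```bash
sed -i 's/plate(6,.16,.21)/plate(6,.205,.245)/' m.py; python3 m.py
```

```text
[(1, [258, 216, 36, 24, 471]), (2, [298, 223, 21, 25, 250])]
n 165 c [ 0.50601003 -0.17845424  0.21817805] normal [-0.15473506  0.60698575  0.77950328] in tool frame [-0.78655386  0.06863677  0.61369538] rms 0.0028612933989842215
```

View pics/m6.png

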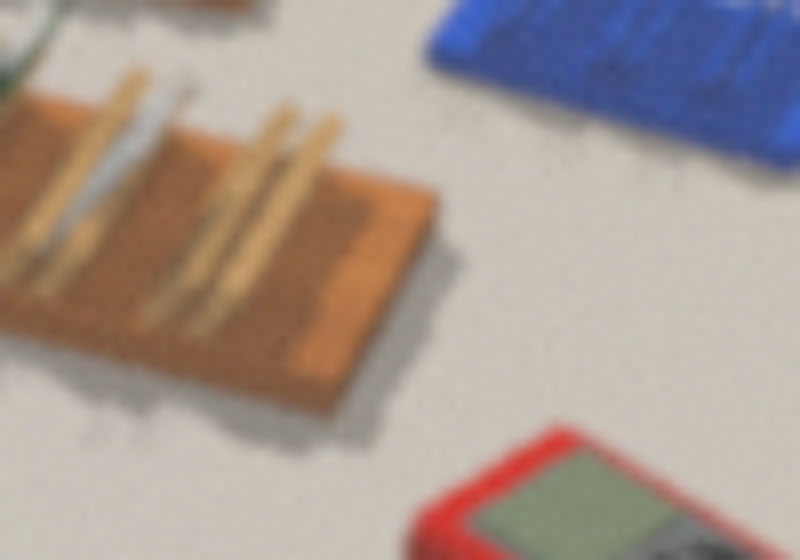

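View pics/q6.png

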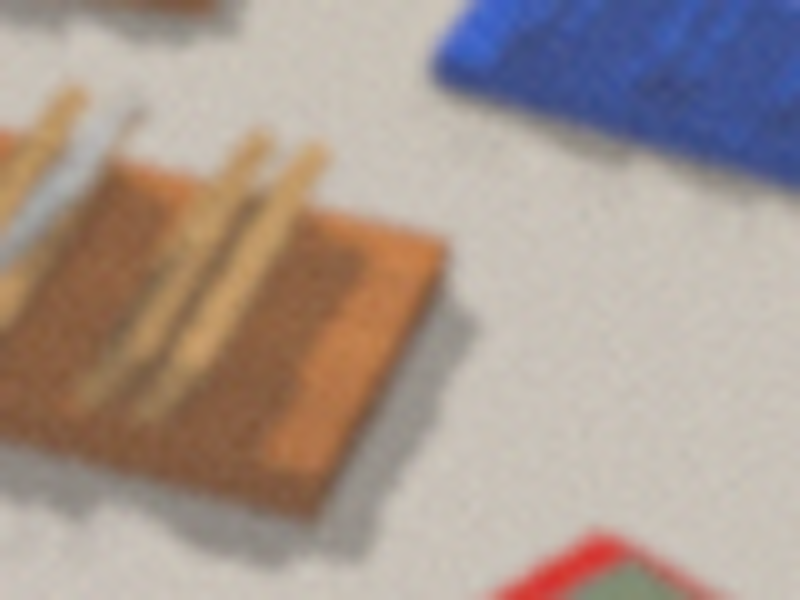

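```bash
cat > m.py <<'E'
from h import *
import sys
def meas(i,zc,box,show=True,n="scene"):
    f=np.load(f"{n}{i}.npz");a,d=f["p"],f["d"];W=cloud(n,d);p,R,_=pose()
    hsv=cv2.cvtColor(a,cv2.COLOR_RGB2HSV);u0,u1,v0,v1=box
    b=np.zeros(d.shape,bool);b[v0:v1,u0:u1]=1
    k=b&(d>0)&(abs(W[...,2]-zc)<.015)&(hsv[...,2]>90)&(hsv[...,1]<40)
    k=cv2.morphologyEx(k.astype(np.uint8),cv2.MORPH_OPEN,np.ones((2,2)))>0
    ke=cv2.erode(k.astype(np.uint8),np.ones((3,3)))>0
    P=W[ke];w=np.ones(len(P),bool)
    for _ in range(4):
        A=np.c_[P[:,0]-p[0],P[:,1]-p[1],np.ones(len(P))];s=np.linalg.lstsq(A[w],P[w,2],rcond=None)[0];r=P[:,2]-A@s;w=abs(r)<2.5*r[w].std()
    nn=np.array([-s[0],-s[1],1]);nn/=np.linalg.norm(nn)
    print("N",len(P),"slopes deg",np.degrees(s[:2]),"z at tcp",s[2],"rel tcp",s[2]-p[2],"normal in tool",R.inv().apply(nn).round(3),"rms",r[w].std())
    q=cv2.resize(a[v0:v1,u0:u1,::-1],None,fx=8,fy=8,interpolation=cv2.INTER_CUBIC)[:600,:800]
    cv2.imwrite(f"pics/{n}_q{i}.png",q)
    return a,W,k,p,R,s
if __name__=="__main__":
    meas(6,.222,(245,340,205,260))
E
python3 m.py
```

```text
N 499 slopes deg [ 0.31389399 -0.88810714] z at tcp 0.22370249957313243 rel tcp 0.02292574774102027 normal in tool [-1.     0.009  0.004] rms 0.0014181259960999416
```

View pics/scene_q6.png

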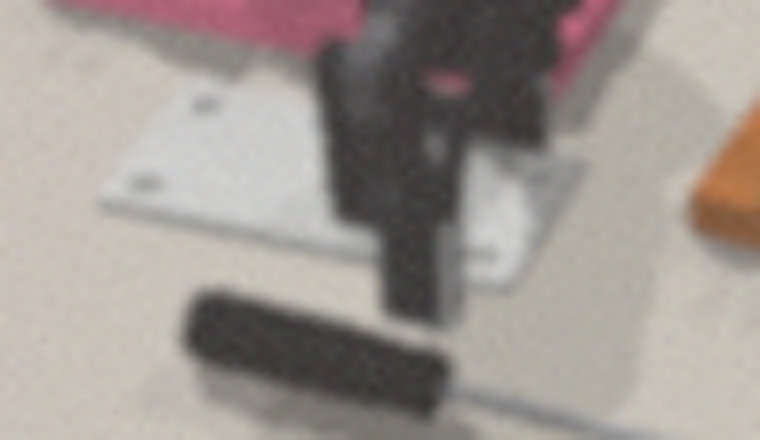

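```bash
cat > m2.py <<'E'
from m import *
def holes(i,guess,zt):
    a=np.load(f"scene{i}.npz")["p"];g=cv2.cvtColor(a,cv2.COLOR_RGB2GRAY).astype(float);o=[]
    for u,v in guess:
        u0,v0=int(round(u)),int(round(v));w=g[v0-2:v0+3,u0-3:u0+4];yy,xx=np.mgrid[v0-2:v0+3,u0-3:u0+4]
        k=np.clip(np.percentile(w,60)-w,0,None);o.append([(k*xx).sum()/k.sum(),(k*yy).sum()/k.sum()])
    return np.array(o),np.array([onz("scene",*q,zt) for q in o])
def solve(H,L):
    # 2D rigid fit: local L -> world H
    H2=H[:,:2];l=L-L.mean(0);h=H2-H2.mean(0);th=np.arctan2((l[:,0]*h[:,1]-l[:,1]*h[:,0]).sum(),(l*h).sum())
    c,s=np.cos(th),np.sin(th);Rr=np.array([[c,-s],[s,c]]);t=H2.mean(0)-Rr@L.mean(0);return t,np.degrees(th),(H2-(L@Rr.T+t))*1000
if __name__=="__main__":
    p,R,_=pose()
    uv,H=holes(6,[(263,227.5),(270.5,217.6),(305.2,236.4)],p[2]+.0225)
    print(uv,H)
    t,th,r=solve(H,np.array([[-.048,-.02],[-.048,.02],[.048,-.02]]))
    Y2=R.as_matrix()[:,2];X2=np.array([Y2[1],-Y2[0]])
    print("mid",t,"yaw",th,"tool yaw",np.degrees(np.arctan2(X2[1],X2[0])),"res",r,"tcp-mid in plate axes",(p[:2]-t)@X2,(p[:2]-t)@Y2[:2])
    f=np.load("scene0.npz");W=cloud("scene",f["d"]);m=np.zeros((480,640),bool);m[260:315,255:340]=1;m&=abs(W[...,2]-.074)<.004
    P=W[m];print(len(P),cv2.minAreaRect((P[:,:2]*1000).astype(np.float32)))
    cv2.imwrite("pics/ped.png",cv2.resize(f["p"][262:312,258:328,::-1],None,fx=11,fy=11,interpolation=cv2.INTER_CUBIC))
    for sx,sy in[(1,1),(1,-1),(-1,1),(-1,-1)]:
        print(sx,sy,"boss pred crop",((proj("scene",PC+PX*.048*sx+PYv*.02*sy)-[258,262])*11+5).round())
E
python3 m2.py
```

```text
[[262.29426031 228.21665319]
 [270.44758432 217.58158614]
 [302.92056075 236.16043614]] [[ 0.46625297 -0.20463866  0.22327675]
 [ 0.45969167 -0.16306494  0.22327675]
 [ 0.55583616 -0.18721864  0.22327675]]
mid [ 0.50859045 -0.17573148] yaw 9.603877252846171 tool yaw 8.420427417794272 res [[ 1.65307255 -1.1793844 ]
 [ 1.76519485  0.95495411]
 [-3.41826741  0.22443029]] tcp-mid in plate axes 0.03385854454205749 -0.0023599304486343134
255 ((514.2137451171875, -173.46563720703125), (110.04969024658203, 58.064456939697266), 8.906943321228027)
1 1 boss pred crop [625. 191.]
1 -1 boss pred crop [555. 312.]
-1 1 boss pred crop [203.  88.]
-1 -1 boss pred crop [124. 204.]
```

View pics/ped.png

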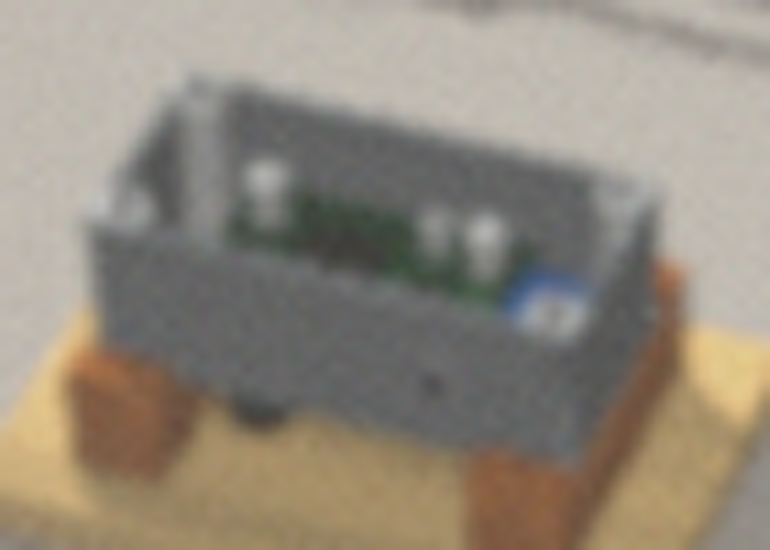

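```bash
cat > m3.py <<'E'
from m2 import *
p,R,_=pose();zt=p[2]+.0229
cr=np.array([(147,183),(207,104),(484,255),(100,196),(515,278),(587,158),(190,80)],float)
uv=(cr-3.5)/8+[245,205]
L=np.array([[-48,-20],[-48,20],[48,-20],[-58,-30],[58,-30],[58,30],[-58,30]])/1000
for zz in(zt,zt-.002):
  H=np.array([onz("scene",*q,zz) for q in uv])
  Y2=R.as_matrix()[:2,2];X2=np.array([Y2[1],-Y2[0]])
  for s in(slice(0,7),slice(0,3),slice(3,7)):
    t,th,r=solve(H[s],L[s]);print("mid",t.round(4),"yaw",th.round(2),"tcp-mid",((p[:2]-t)@X2).round(4),((p[:2]-t)@Y2).round(4),"res",r.round(1).tolist())
E
python3 m3.py; python3 -c "
from h import *
p,R,_=pose();print(p,R.as_matrix().round(4).tolist())"
```

```text
mid [ 0.5105 -0.1742] yaw 10.18 tcp-mid 0.0317 -0.0036 res [[-0.6, 0.3], [0.2, -0.5], [-0.8, -1.0], [-0.1, 1.0], [-0.4, 2.4], [0.3, -1.0], [1.4, -1.2]]
mid [ 0.5102 -0.1747] yaw 9.61 tcp-mid 0.0321 -0.0031 res [[-0.0, 0.4], [0.4, -0.5], [-0.4, 0.1]]
mid [ 0.5108 -0.1739] yaw 10.4 tcp-mid 0.0314 -0.0038 res [[-0.6, 0.9], [-0.8, 1.9], [0.2, -1.5], [1.2, -1.2]]
mid [ 0.509  -0.1719] yaw 10.18 tcp-mid 0.0329 -0.0061 res [[-0.7, 0.2], [0.1, -0.5], [-0.7, -1.0], [-0.2, 0.9], [-0.2, 2.4], [0.5, -0.9], [1.3, -1.1]]
mid [ 0.5086 -0.1724] yaw 9.61 tcp-mid 0.0333 -0.0056 res [[-0.1, 0.3], [0.3, -0.4], [-0.2, 0.1]]
mid [ 0.5093 -0.1716] yaw 10.4 tcp-mid 0.0325 -0.0064 res [[-0.7, 0.8], [-0.6, 1.8], [0.3, -1.4], [1.0, -1.2]]
[ 0.54243203 -0.17310768  0.20077675] [[-0.0038, -0.9892, -0.1464], [-0.0127, -0.1464, 0.9891], [-0.9999, 0.0057, -0.012]]
```

The plate is level within 1° and its mid-plane sits 21 mm above the TCP. The scene view shows a few mm of sideways bias, so I'll go to just above the rim, where fingertips still clear it, and compare holes with bosses in the same views.

Run:
```python
from h import *
plan(PC+PX*.0315+[0,0,.013],RF,5)
```

```text
dist mm 114.0 turn deg 0.8
[22.7 -0.7  1.5] [-0.009 -0.023 -0.011]
[22.7 -0.7  1.5] [-0.009 -0.023 -0.011]
[22.7 -0.6  1.4] [-0.009 -0.023 -0.011]
[22.7 -0.6  1.4] [-0.009 -0.023 -0.011]
[22.8 -0.6  1.3] [-0.009 -0.023 -0.011]
```

```bash
python3 -m jog '25 -1 2 -0.05 -0.1 -0.05 40; 25 -1 2 0 0 0 40; 25 -1 1 0 0 0 40; 25 0 1 0 0 0 40; 13 0 1 0 0 0 40';python3 -m jog '0 0 0 0 0 0 40; 0 0 0 0 0 0 40'
python3 - <<'E'
from m import *
p,R,o=pose();print(p)
plan(PC+PX*.0315+[0,0,.013],RF,1)
for n in("scene","top"):
    a,d=bot.read_camera(n);np.savez(n+"7.npz",p=a,d=d)
meas(7,.108,(255,345,240,310));
a=np.load("top7.npz")["p"];b=np.load("top0.npz")["p"]
cv2.imwrite("pics/t7.png",np.hstack([cv2.resize(x[220:290,360:410,::-1],(400,560),interpolation=cv2.INTER_CUBIC) for x in(a,b)]))
E
```

```text
t: 15.2
eef_pos: [0.5476, -0.1604, 0.0887]
tool_rot: [-0.46, 0.539, -0.458, -0.538]
contact_force: [-0.1, -0.2, -1.5]
gripper_width: 0.67
t: 15.4
eef_pos: [0.5495, -0.1614, 0.0916]
tool_rot: [-0.46, 0.54, -0.457, -0.536]
contact_force: [-0.4, 0.1, 0.0]
gripper_width: 0.667
[ 0.5495486  -0.16135361  0.09161898]
dist mm 8.7 turn deg 0.6
[ 4.6  6.  -4.3] [ 0.068 -0.015  0.071]
N 426 slopes deg [ 0.46397438 -0.36691885] z at tcp 0.11274868784316404 rel tcp 0.020306253533196608 normal in tool [-1.    -0.002  0.005] rms 0.001528986730333935
```

View pics/scene_q7.png

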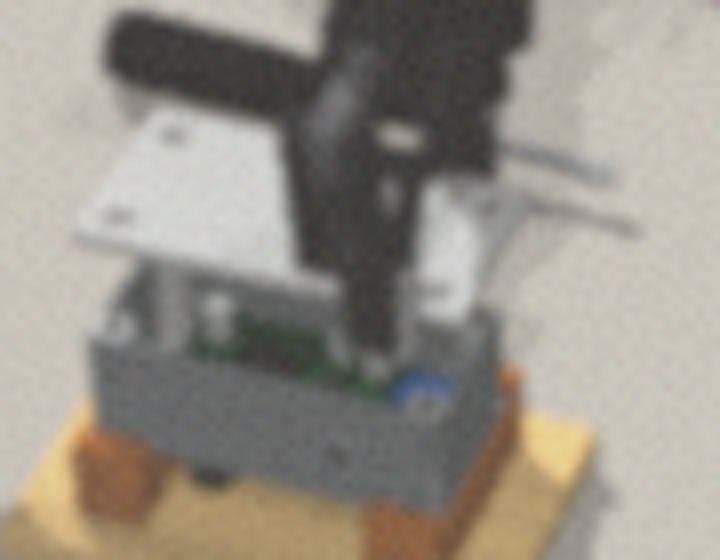

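View pics/t7.png

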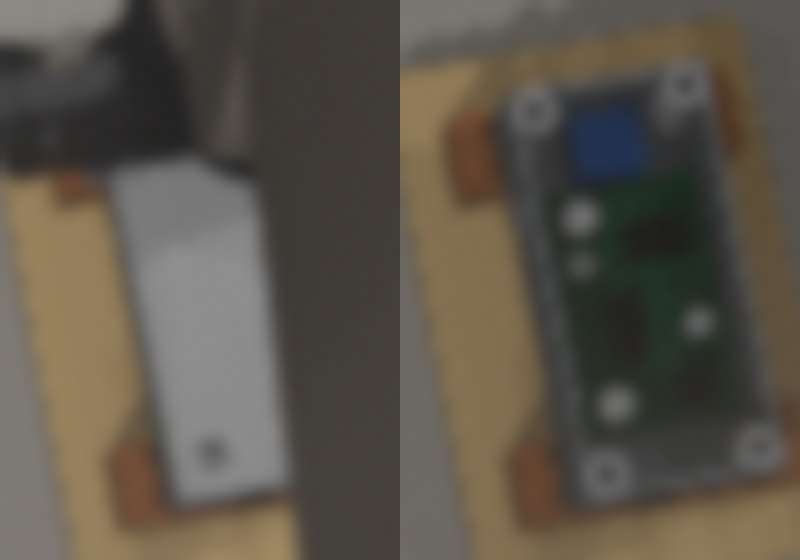

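```bash
python3 -m jog '0 0 0 0 0 0 40; 0 0 0 0 0 0 40; 0 0 0 0 0 0 40'
cat > m4.py <<'E'
from m2 import *
def cmpTop(hole,zt):   # orig px of hole(-48,+20) and current pose
    p,R,_=pose();Y2=R.as_matrix()[:2,2];X2=np.array([Y2[1],-Y2[0]])
    H=onz("top",*hole,zt)[:2];print("hole",H,"hole rel tcp (X,Y) mm",((H-p[:2])@X2*1000).round(1),((H-p[:2])@Y2*1000).round(1))
    return H
if __name__=="__main__":
    p,R,_=pose();print(p)
    cmpTop((386.06,276.06),.1125)
    B=[((x-3.5)/8+360,(y-3.5)/8+220) for x,y in[(134,110),(284,84),(206,473),(361,447)]]
    P=np.array([onz("top",*b,.074) for b in B])
    L=np.array([[48,20],[48,-20],[-48,20],[-48,-20]])/1000
    t,th,r=solve(P,L);print("pedal",t,th,r.round(1).tolist())
E
python3 m4.py
```

```text
t: 15.8
eef_pos: [0.5494, -0.1618, 0.0917]
tool_rot: [-0.461, 0.54, -0.457, -0.536]
contact_force: [0.1, -0.3, -1.5]
gripper_width: 0.672
[ 0.54944819 -0.16175764  0.09166208]
hole [ 0.46446211 -0.15564972] hole rel tcp (X,Y) mm -83.0 19.4
pedal [ 0.51318667 -0.17171941] 8.920284327554555 [[0.1, -0.1], [-0.1, 0.2], [0.2, 0.1], [-0.1, -0.2]]
```

The top view fits the four bosses to 0.2 mm: pedal at (0.5132, -0.1717), yaw 8.9°. The plate's visible hole sits (-83.0, +19.4) mm from the TCP. I align at this height first.

```bash
cat >> h.py <<'E'
PC=np.array([.5132,-.1717,.074]);PY=np.radians(8.9)
PX=np.array([np.cos(PY),np.sin(PY),0]);PYv=np.array([-np.sin(PY),np.cos(PY),0])
RF=Rm(np.array([0,0,-1.]),PYv)
OFF=.0345
E
python3 - <<'E'
from h import *
plan(PC+PX*OFF+PYv*.0005+[0,0,.014],RF,1)
E
```

```text
dist mm 5.9 turn deg 0.5
[ 3.6  2.9 -3.7] [ 0.029 -0.02   0.077]
```

```bash
python3 -m jog '0 1.5 -2 0 0 0.05 40; 0 1.5 -2 0 0 0 40; 0 0 0 0 0 0 40; 0 0 0 0 0 0 40; 0 0 0 0 0 0 40'
python3 - <<'E'
from m import *
plan(PC+PX*OFF+PYv*.0005+[0,0,-.007],RF,1)
for n in("scene","top"):
    a,d=bot.read_camera(n);np.savez(n+"8.npz",p=a,d=d)
meas(8,.108,(255,345,240,310));
a=np.load("top8.npz")["p"];b=np.load("top0.npz")["p"]
cv2.imwrite("pics/t8.png",np.hstack([cv2.resize(x[220:290,360:410,::-1],(400,560),interpolation=cv2.INTER_CUBIC) for x in(a,b)]))
E
```

```text
t: 16.3
eef_pos: [0.5469, -0.166, 0.0911]
tool_rot: [-0.459, 0.539, -0.459, -0.537]
contact_force: [0.3, -0.9, 0.1]
gripper_width: 0.669
dist mm 24.1 turn deg 0.2
[24.1 -0.3  0.1] [ 0.03  -0.015  0.02 ]
N 418 slopes deg [ 0.38323366 -0.28513572] z at tcp 0.11260891526463307 rel tcp 0.02150104402400796 normal in tool [-1.     0.004  0.004] rms 0.0015704401014320852
```

View pics/scene_q8.png

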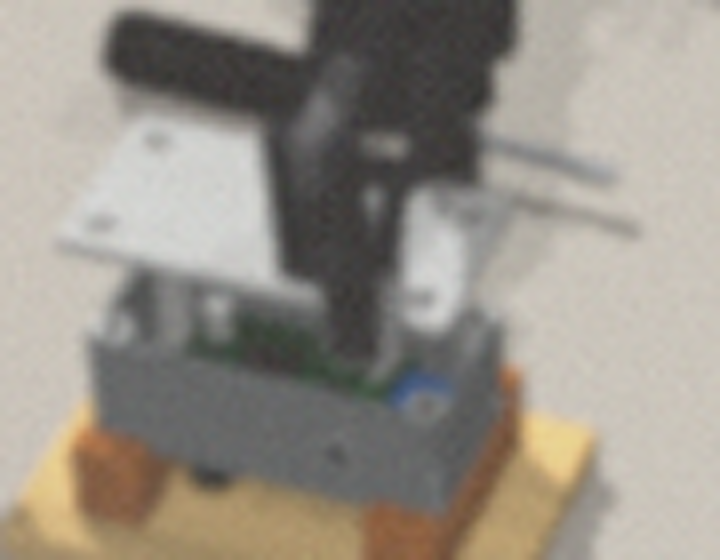

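View pics/t8.png

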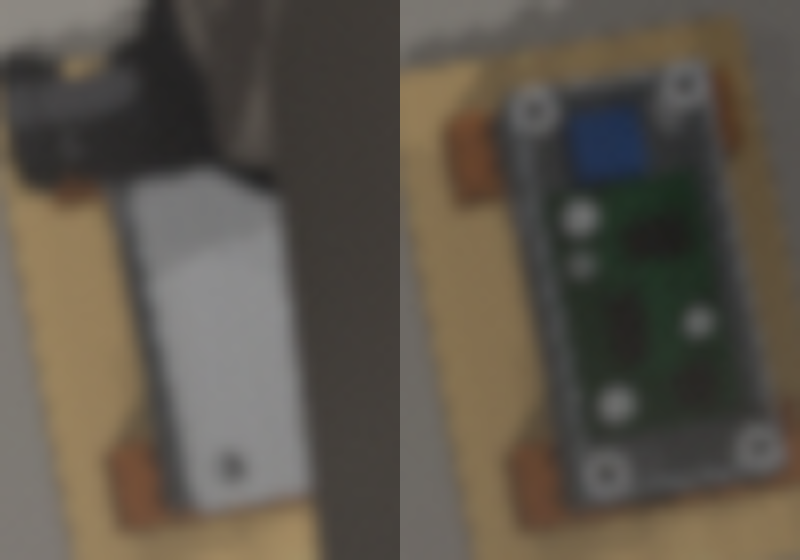

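```bash
cat > m5.py <<'E'
from m4 import *
def rep(hole_top,zt,sc,org):
    p,R,_=pose();T2=PC[:2]+(PX*-.048+PYv*.02)[:2]
    H=cmpTop(hole_top,zt);e=H-T2;print("top: hole-thread2 (X,Y) mm",(e@PX[:2]*1000).round(1),(e@PYv[:2]*1000).round(1))
    # scene holes (-48,-20),(-48,20),(48,-20)
    uv=(np.array(sc,float)-3.5)/8+org
    H=np.array([onz("scene",*q,zt) for q in uv]);t,th,r=solve(H,np.array([[-48,-20],[-48,20],[48,-20]])/1000)
    e=t-PC[:2];print("scene: mid",t.round(4),"yaw",th.round(2),"err vs top-pedal",(e@PX[:2]*1000).round(1),(e@PYv[:2]*1000).round(1),"res",r.round(1).tolist())
if __name__=="__main__":
    zt=pose()[0][2]+.0215
    rep((360+228.5/8,220+461.5/8),zt,[(102,221),(157,141),(425,297)],[255,240])
    # scene pedal from bosses/corners in pics/ped.png (11x, origin 258,262)
    b=np.array([(205,88),(135,203),(630,190),(556,313)],float);uv=(b-5)/11+[258,262]
    H=np.array([onz("scene",*q,.074) for q in uv]);t,th,r=solve(H,np.array([[-48,20],[-48,-20],[48,20],[48,-20]])/1000);e=t-PC[:2]
    print("scene pedal",t,th,r.round(1).tolist(),"vs top",(e@PX[:2]*1000).round(1),(e@PYv[:2]*1000).round(1))
E
python3 m5.py
```

```text
hole [ 0.46114114 -0.16041713] hole rel tcp (X,Y) mm -83.8 19.0
top: hole-thread2 (X,Y) mm -1.7 -0.8
scene: mid [ 0.5123 -0.1721] yaw 9.85 err vs top-pedal -0.9 -0.2 res [[-0.6, 0.8], [0.3, -1.0], [0.3, 0.1]]
scene pedal [ 0.51404876 -0.17071244] 8.568953364763734 [[-0.4, -0.5], [1.0, 0.8], [-0.1, 0.3], [-0.5, -0.6]] vs top 1.0 0.8
```

Both views agree that the plate must go about +1.8 mm along and +0.9 mm across. I correct that and lower to about 12.5 mm above the rim.

```bash
python3 -m jog '0 -1 0.5 0 0 0 40; 0 -1 0.5 0 0 0 40; 4 0 0 0 0 0 40; 4 0 0 0 0 0 40; 4 0 0 0 0 0 40'; python3 -m jog '4 0 0 0 0 0 40; 4 0 0 0 0 0 40; 3 0 0 0 0 0 40; 0 0 0 0 0 0 40; 0 0 0 0 0 0 40'; sed -i 's/^OFF=.*/OFF=.0363/' h.py
python3 - <<'E'
from m import *
plan(PC+PX*OFF+PYv*.0014+[0,0,-.007],RF,1)
for n in("scene","top"):
    a,d=bot.read_camera(n);np.savez(n+"9.npz",p=a,d=d)
meas(9,.088,(255,345,240,310));
a=np.load("top9.npz")["p"];b=np.load("top0.npz")["p"]
cv2.imwrite("pics/t9.png",np.hstack([cv2.resize(x[220:290,360:410,::-1],(400,560),interpolation=cv2.INTER_CUBIC) for x in(a,b)]))
E
```

```text
t: 16.9
eef_pos: [0.5485, -0.1647, 0.0786]
tool_rot: [-0.459, 0.539, -0.459, -0.537]
contact_force: [-0.2, 0.5, -1.2]
gripper_width: 0.672
t: 17.4
eef_pos: [0.5488, -0.1647, 0.0681]
tool_rot: [-0.459, 0.539, -0.459, -0.537]
contact_force: [0.4, 0.0, -0.8]
gripper_width: 0.67
dist mm 1.1 turn deg 0.2
[ 1.1 -0.1 -0. ] [ 0.031 -0.015  0.019]
N 412 slopes deg [ 0.41727632 -0.25114619] z at tcp 0.08931429427857451 rel tcp 0.020985532514147615 normal in tool [-1.     0.004  0.004] rms 0.0016077452559579114
```

View pics/scene_q9.png

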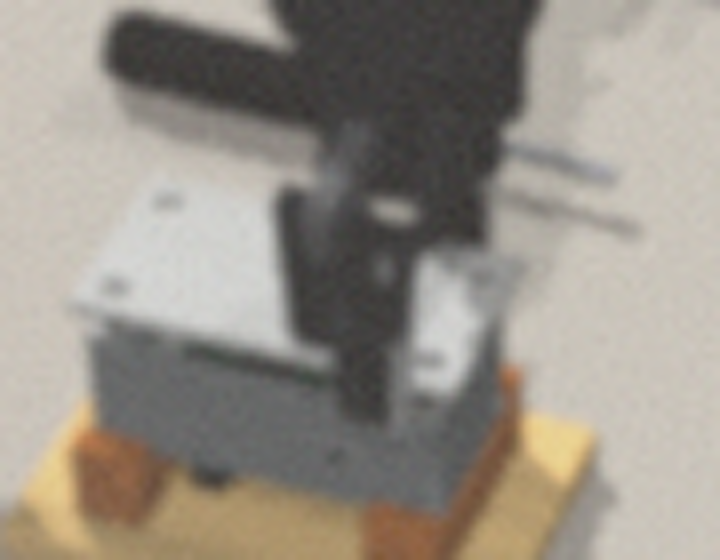

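View pics/t9.png

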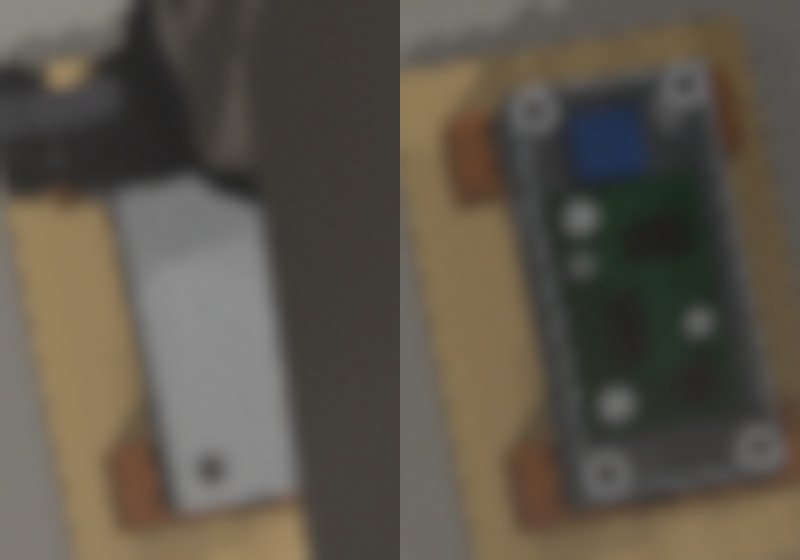

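Run:
```python
from m5 import *
zt=pose()[0][2]+.0212
g=cv2.cvtColor(np.load("top9.npz")["p"],cv2.COLOR_RGB2GRAY).astype(float)
u0,v0=386,278;w=g[v0-3:v0+4,u0-3:u0+4];yy,xx=np.mgrid[v0-3:v0+4,u0-3:u0+4];k=np.clip(np.percentile(w,55)-w,0,None);print("centroid",(k*xx).sum()/k.sum(),(k*yy).sum()/k.sum())
rep((360+206.5/8,220+465.5/8),zt,[(116,287),(168,202),(432,360)],[255,240])
```

```text
centroid 385.9185750636132 278.1730279898219
hole [ 0.46240151 -0.15818073] hole rel tcp (X,Y) mm -84.4 20.2
top: hole-thread2 (X,Y) mm -0.1 1.2
scene: mid [ 0.5143 -0.1713] yaw 10.09 err vs top-pedal 1.1 0.3 res [[0.4, 0.3], [-0.1, -0.2], [-0.3, -0.1]]
```

Run:
```python
from m5 import *
a=np.load("top9.npz")["p"];g=cv2.cvtColor(a,cv2.COLOR_RGB2GRAY).astype(float)
zt=pose()[0][2]+.0212
def edge(rows):
    o=[]
    for v in rows:
        r=g[v];# plate left edge: dark gap/shadow then bright plate; max rising gradient
        u0=int(375+ (v-246)*(62/8)/39.4)
        s=np.arange(u0-4,u0+6);dg=np.diff(r[u0-4:u0+7]);dg=np.clip(dg,0,None);o.append((((s+.5)*dg).sum()/dg.sum(),v))
    return np.array(o)
E=edge(range(250,282));P=np.array([onz("top",*q,zt)[:2] for q in E])
l=cv2.fitLine((P*1000).astype(np.float32),cv2.DIST_HUBER,0,.01,.01).ravel();print("plate +Y edge yaw",np.degrees(np.arctan2(l[1],l[0]))%180)
d=(P-PC[:2])@PYv[:2]*1000;x=(P-PC[:2])@PX[:2]*1000;print(np.c_[x,d].round(1)[::4].tolist(),"mean dist",d.mean())
```

```text
plate +Y edge yaw 6.853259
[[11.6, 29.0], [3.1, 28.0], [-4.9, 29.4], [-13.3, 29.4], [-21.6, 29.2], [-29.7, 29.7], [-37.9, 30.3], [-46.4, 28.7]] mean dist 29.39102648861913
```

All checks agree within about 1 mm sideways, and the plate is level within 0.5° at 13–15 mm above the rim. I let it settle and hand in.

```bash
python3 -m jog '0 0 0 0 0 0 40; 0 0 0 0 0 0 40; 0 0 0 0 0 0 40'
python3 - <<'E'
from station import bot
o=bot.get_obs();print(o["eef_pos"],abs(o["joint_vel"]).max(),o["gripper_width"])
print(bot.hand_in())
E
```

```text
t: 17.8
eef_pos: [0.5488, -0.1648, 0.0682]
tool_rot: [-0.459, 0.539, -0.459, -0.537]
contact_force: [0.6, -0.1, -1.1]
gripper_width: 0.673
[ 0.54877833 -0.16479046  0.06823258] 0.0026431006906334482 0.6729130588418358
the job is handed in; nothing more can be done
None
```

I gripped the base plate by its long edges, drew it up out of the far slot and handed in at about 17.8 s with it still held, in the air, over the pedal. The hand-in gives no verdict, so what follows rests on my own measurements.

- **Height and level:** the plate's middle is about 13–15 mm above the rim and level within about 0.5°. The arm was at rest, and the outside force on it read only about 1 N.
- **Hole alignment:** the top view put one hole (-0.1, +1.2) mm from its thread. The scene view, from three holes, put the plate's middle about (+0.1, -0.5) mm off. The limit is 3.5 mm.
- **Disagreements:** the turn of the plate about the vertical did not agree. The scene view read about 10.1° for the plate and 8.6° for the pedal. A noisy edge fit in the top view gave 6.9°, while the tool itself stood at about 8.9°. I left it unchanged, since 1° shifts a hole by less than 1 mm. The views also differ by 1–2 mm in the sideways offset.
- **Bystanders:** the board and the blank were still in their slots after the pull-out. I noticed no movement of the meter, tape or screwdriver, but I did not re-measure any of them at the end.
- **First approach:** my first approach stopped at a joint limit, with nothing touched. I turned the gripper half a turn and came in from above instead.

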